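# Load a flanged barrel into the inclined slotted holder and shut its keeper

## Robot

A 7-joint arm with a two-finger parallel gripper is mounted at the origin on a cart in front of the work surface, level with it; the furniture and walls round the work are solid. World frame = base frame: x ahead of the robot, y to its left, z up, the work surface at z = 0. Lengths are in m, angles in rad, forces in N, time in s.
With the tool pointing down it reaches from about 0.425 to 0.8 m from the base axis. Payload 8.3 kg.
Tool frame: the origin (TCP) lies at the very end of the fingers, on their centre line; the grasp point (between the pads) lies 19 mm behind it (arm.grasp_offset is the distance from the TCP to the grasp point, in m); z points along the fingers, y is the direction in which the jaws open and shut (so a half turn about z gives the same grasp; the last joint's range is limited). The gripper opens to 85 mm and grips with 20 to 120 N. Pads are 22 mm wide; open, the fingers measure 114 mm over their backs; the gripper's body (76 mm by 85 mm) begins 54 mm behind the grasp point. The pads swing forward as they close: fully open they stand 13 mm farther back than shut.
Start: joints at [-1.218, 0.383, 0.016, 1.37, -0.006, 1.388, -0.046], TCP at [0.252, 0.572, 0.211] pointing down, gripper open.
Joint ranges: [-2.95, 2.95], [-0.25, 2.06], [-1.52, 1.56], [0.18, 2.33], [-1.44, 4.58], [0.02, 2.06], [-3.01, 3.01]. Speed limits (rad/s): [2.39, 2.39, 3.01, 3.01, 3.14, 3.14, 3.14].

## Interface

Orientations are given as a unit quaternion [w, x, y, z].
In Python, from workcell import arm, get_image gives the robot as it stands.
- The arm moves only by the tool drive_tool, never from a script. Its argument "series" is a list that holds one entry, the list of rows, each a list of 6 numbers: the shift along the tool's x, y, z normalised to -1 to 1, where 1 is 0.08 m, then the turn, a rotation vector about the tool's x, y, z normalised to -1 to 1, where 1 is 90 degrees. In form: [[[tx, ty, tz, ax, ay, az], ...]]. A call has 1 to 5 rows; each row is the pose to reach, as a shift and turn from the pose commanded when the call began, along the tool's axes at that moment; what a row does not reach only later rows make up. A row lasts 1/12 s, in which the tool goes at most 41.7 mm and 7.16 degrees, less where a joint would pass 70% of its speed; a pose out of reach is approached as far as the arm can. A call with a number of a shift or a turn outside -1 to 1 is refused whole. A call with a gripper value outside its range is refused whole. "gripper" is the opening, from 0 (shut) to 1 (fully open), set as the call begins (left out, the last holds). The fingers move at their own pace and stop on an object; "newtons" is the grip in N (left out, the last holds). Time passes only in rows, so rows that repeat a pose let the fingers close. It gives the time, the measured TCP pose, the force and the opening at its end, in the units of the state.
- arm.get_state(): the state, without advancing time (a new reading comes with each control period).
- get_image(name): name is "scene" or "side" or "wrist"; returns a dict with "color" (384x512x3 uint8, red, green, blue), "range_z" (384x512 float32, m along the optical axis (not along the pixel's ray), 0 where there is no reading), "fovy" (degrees; the focal length in pixels is half the picture's height over the tangent of half this angle, whatever the lens; pixels are square), "cx", "cy" (the principal point, pixels), "camera_from_world" (4x4, takes a point from world to camera coordinates); the wrist camera has in their place "tool_from_camera" (4x4, takes a point from camera to tool coordinates, whose origin is the TCP and whose axes are the flange's). Camera axes: x right, y up, looking along -z (the intrinsics and any distortion apply to the point x, -y, -z); pixel columns grow to the right and rows downward; lengths in m; the calibration is good to about 2 mm. A picture is of the moment at which its call begins: read the wrist's pose just before it.
- arm.job_done(): hands the job in, once; it reports no verdict.
The state is a dict: "t": time; "joints": joint angles; "qvel": joint speeds; "effort": joint torques, N m; "ee_pos": TCP position; "tcp_rot": TCP orientation; "wrist_force": force on the tool from outside, world axes, zero at the start; "wrist_torque": the same for the moment, N m; "gripper_width": opening from 0.0 (shut) to 1.0 (fully open).
Only numpy, scipy, OpenCV 4.12 (cv2) and the standard library are available. Lean on these libraries where they do the work, as an engineer would, in place of code of your own. Each camera call takes 0.05 s, during which the arm holds its last target.

## Task

Take the flanged barrel out of the two-place rack and slide it sideways, from the open upper end, into the sloping slotted holder, so that its flange lies in the gap between the holder's two plates and it sits fully home at the closed end of the slot. Then, with the barrel home, swing the keeper arm all the way across the slot to lock it in and let go. Leave the plain capped tube in the rack, and everything else, where it stands.

Things in the scene. Friction and masses are not known exactly. Their poses are not given: they have to be found in the camera images.
- barrel_mid (a point): Flanged barrel, 136 mm long; point on its axis half-way up, z axis towards the cap. Along z (mm): nozzle tip -68; tube 32 in diameter from -52 to +30; round flange 60 in diameter from +2 to +7; ribbed grey cap, 40 in diameter, +30 to +68: grasp it there. About 0.12 kg. Starts hanging upright by its flange in either hole of the rack.
- plain_tube_mid (a point): Plain tube that stays in the rack's other hole, 110 mm from the barrel: same cap and tube diameter but no flange, 140 mm long, cap top 148 mm above the worktop. Point on its axis half-way up, z to the cap.
- rack: White fixed two-place rack 80 x 200 x 82 mm. Origin: centre of its underside; y axis along its length. Holes 37 mm in diameter at y = -55 and +55 mm through its 8 mm thick top plate.
- slot_plate: Two parallel aluminium plates of the fixed holder, 120 mm wide in y, each with a slot 38 mm wide. Origin: on the slot's centre line, on the lower plate's upper face, 125 mm above the worktop: a home barrel has its axis along z through it, flange underside on z = 0. x: up the slope (28 degrees) to the slots' open end, away from the robot; y: left; z: square to the plates, leaning to the robot.
- holder: The holder's base plate, 175 x 136 mm, 8 mm thick, with four rods and a dish; origin on the worktop straight below slot_plate's origin. In slot_plate's frame (mm): lower plate z -6 to 0, x -45 to 70; flange gap z 0 to 9, 66 wide, x from -33, open uphill; upper plate z 9 to 14, x -45 to 48; slots closed at x = -17. Under the plates y -45 to 45 is free for the tube.
- keeper (a joint): Steel arm, 14 mm wide, turning on the upper plate about slot_plate's z direction at x 34, y 42 mm, lying at z 16 to 21 mm. 0: open, pointing uphill, 30 degrees left of slot_plate x. Grows as it closes, clockwise seen from above; 2.094 rad: shut at its stop, across the slot along -y. Starts 0 to 0.3; stays where left (friction 0.05 N m).
- keeper_post (a point): Black post on the keeper arm's end, to push or pinch: 14 mm in diameter, 38 mm tall (slot_plate z 21 to 59 mm), square to the plates. Point on its axis at slot_plate z = 40 mm, 95 mm from the keeper's pivot axis.
- bottle_100_0: Bystander: small bottle with a blue cap, 57 mm diameter, 104 mm high, origin at the centre of its underside.
- flask_tall: Bystander: stoppered conical flask, 63 mm diameter, 163 mm high, origin at the centre of its underside.
Things that resemble listed ones, but are neither listed nor needed, are in the scene too. Leave any brown or orange look-alike of the part that bears barrel_mid alone.

How it is judged:
On the way:
1. the barrel is home in the slot, its flange in the gap between the plates, with the keeper still open (x of barrel_mid in the frame of slot_plate between -0.006 and 0.008 m and y of barrel_mid in the frame of slot_plate between -0.006 and 0.006 m and z of barrel_mid in the frame of slot_plate between -0.006 and 0.005 m and angle between the z axis of barrel_mid and the z axis of slot_plate, either way round below 0.15 rad and value of joint keeper below 1.2 rad), for 0.2 s.
At the end, for the whole second after the job is handed in: Barrel at rest in the slot: middle within -6..+8 mm along it, 6 mm across, -6..+5 mm square to the plates (slot_plate frame; ideal 0, 0, -2), axis within 0.15 rad of square; keeper past 1.95 rad; plain tube upright in the rack (x of barrel_mid in the frame of slot_plate between -0.006 and 0.008 m and y of barrel_mid in the frame of slot_plate between -0.006 and 0.006 m and z of barrel_mid in the frame of slot_plate between -0.006 and 0.005 m and angle between the z axis of barrel_mid and the z axis of slot_plate, either way round below 0.15 rad and value of joint keeper above 1.95 rad and linear speed of barrel below 0.02 m/s and horizontal distance between plain_tube_mid and rack below 0.065 m and angle between plain_tube_mid's own z axis and vertical below 0.2 rad and height (world z) of plain_tube_mid below 0.09 m); the robot touches nothing.
It fails at once if the plain tube was taken out of the rack (distance of plain_tube_mid from where it was at the start of the episode above 0.04 m).
It fails at once if a bystander (bottle, tall flask) was moved by more than 40 mm (distance of any of bottle_100_0, flask_tall from where it was at the start of the episode above 0.04 m).
It also fails if it takes over 51 s, if anything falls off the work surface, if the arm or the gripper's body presses on something with over 40 N, if the wrist force passes 120 N, or if a joint passes its speed limit or range.

## Working session

There is one attempt and no reset: what is moved stays moved. The work goes in short steps, Python scripts to look and compute and a tool call to move; the robot and the scene stay as the last step left them, time stands still between calls to the robot, and variables do not carry over. Pictures are saved under pics/ and viewed, and the job is handed in when it is done.

Besides the shell and the picture viewer there is one more tool, called after "Emit:" in YAML: its name, and indented under it one key for each argument. drive_tool: Moves the arm, as the interface text tells. Its arguments: {"type":"object","properties":{"series":{"type":"array","items":{"type":"array","items":{"type":"array","items":{"type":"number","minimum":-1,"maximum":1}}}},"gripper":{"type":"number"},"newtons":{"type":"number"}},"required":["series"]}

```bash
ls; mkdir -p pics; cat > h.py <<'E'
import numpy as np, cv2
from workcell import arm, get_image
from scipy.spatial.transform import Rotation as R
def save(n,im,crop=None,s=1):
    c=im["color"]
    if crop: x0,y0,x1,y1=crop; c=c[y0:y1,x0:x1]
    c=cv2.resize(c,None,fx=s,fy=s,interpolation=cv2.INTER_CUBIC)
    cv2.imwrite(f"pics/{n}.png",c[:,:,::-1])
def f(im): return im["color"].shape[0]/2/np.tan(np.radians(im["fovy"])/2)
def Tcw(im,st=None):
    if "camera_from_world" in im: return np.linalg.inv(im["camera_from_world"])
    T=np.eye(4);T[:3,:3]=R.from_quat(st["tcp_rot"],scalar_first=True).as_matrix();T[:3,3]=st["ee_pos"]
    return T@im["tool_from_camera"]
def pt(im,u,v,z=None,st=None):
    if z is None:
        w=im["range_z"][int(v)-1:int(v)+2,int(u)-1:int(u)+2]; w=w[w>0]; z=np.median(w)
    F=f(im)
    p=np.array([(u-im["cx"])/F*z,-(v-im["cy"])/F*z,-z,1])
    return (Tcw(im,st)@p)[:3]
def cloud(im,st=None):
    z=im["range_z"];v,u=np.mgrid[:z.shape[0],:z.shape[1]];F=f(im)
    P=np.stack([(u-im["cx"])/F*z,-(v-im["cy"])/F*z,-z,np.ones_like(z)],-1)
    W=(P@Tcw(im,st).T)[...,:3]; W[z<=0]=np.nan
    return W
E
python3 - <<'E'
from h import *
st=arm.get_state();print(st)
for n in ["scene","side","wrist"]:
    im=get_image(n);save(n+"0",im,s=1.5)
    print(n,{k:v for k,v in im.items() if k not in("color","range_z")})
    np.savez(n+"0.npz",**im)
E
```

```text
pics
{'t': 0.0, 'joints': array([-1.21790448,  0.38426314,  0.01639067,  1.37115319, -0.00631821,
        1.38819121, -0.04648578]), 'qvel': array([ 1.05340969e-03, -7.39315779e-05,  7.66070391e-04,  1.02718993e-03,
       -7.10728391e-04, -5.08929011e-04, -7.89430724e-04]), 'effort': array([-4.32542956e-04, -6.27583838e+01,  8.43816139e-01, -3.71839499e+01,
        1.64856005e-02,  1.34698633e-02,  1.48926307e-05]), 'ee_pos': array([0.2521993 , 0.57126741, 0.20996389]), 'tcp_rot': array([-1.90740011e-04,  2.06372541e-01,  9.78472998e-01, -9.64221340e-04]), 'wrist_force': array([-1.29109082,  0.14573166,  0.65759223]), 'wrist_torque': array([0.0030021 , 0.02565768, 0.0123819 ]), 'gripper_width': 1.002463973632408}
scene {'fovy': 49.18280701771727, 'cx': 251.57239042082674, 'cy': 191.04271497848183, 'camera_from_world': array([[ 0.84850179, -0.52891189,  0.01723147, -0.55885009],
       [ 0.34099777,  0.57136274,  0.74650194, -0.28597055],
       [-0.40467917, -0.62753234,  0.66516008, -1.07624549],
       [ 0.        ,  0.        ,  0.        ,  1.        ]])}
side {'fovy': 49.40459773717076, 'cx': 258.5868585467973, 'cy': 198.4411097368847, 'camera_from_world': array([[-0.99642741, -0.08365485,  0.0115878 ,  0.60657606],
       [ 0.04606267, -0.42332772,  0.90480488, -0.19076377],
       [-0.07078588,  0.90210615,  0.42566871, -1.2801029 ],
       [ 0.        ,  0.        ,  0.        ,  1.        ]])}
wrist {'fovy': 62.2200891935378, 'cx': 256.37742483115795, 'cy': 186.9109428253249, 'tool_from_camera': array([[-1.22327974e-03,  9.52775297e-01,  3.03673734e-01,
         7.80717125e-02],
       [ 9.99999112e-01,  1.00507982e-03,  8.74831774e-04,
        -8.87509093e-04],
       [ 5.28301763e-04,  3.03674534e-01, -9.52775681e-01,
        -1.63135087e-01],
       [ 0.00000000e+00,  0.00000000e+00,  0.00000000e+00,
         1.00000000e+00]])}
```

View pics/scene0.png

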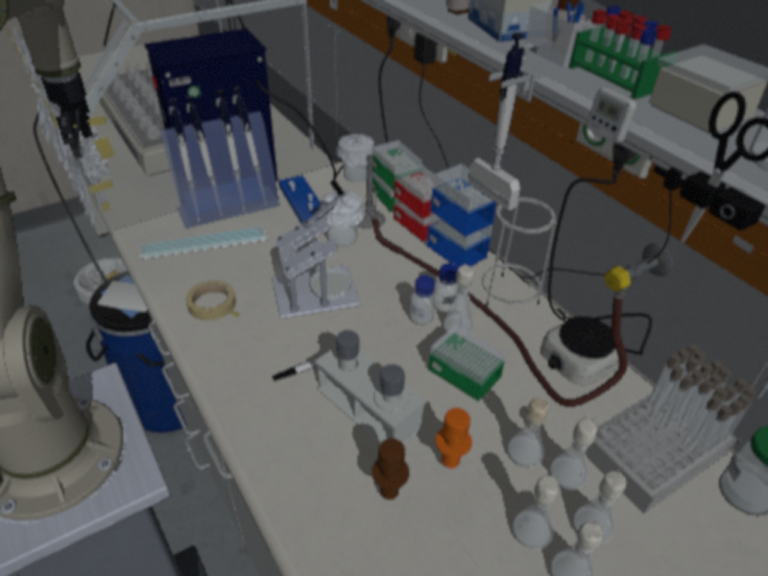

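View pics/side0.png

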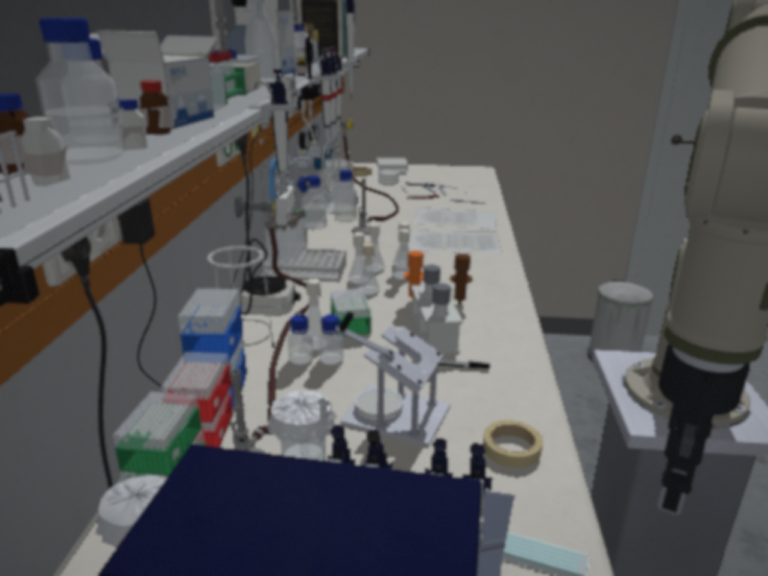

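View pics/wrist0.png

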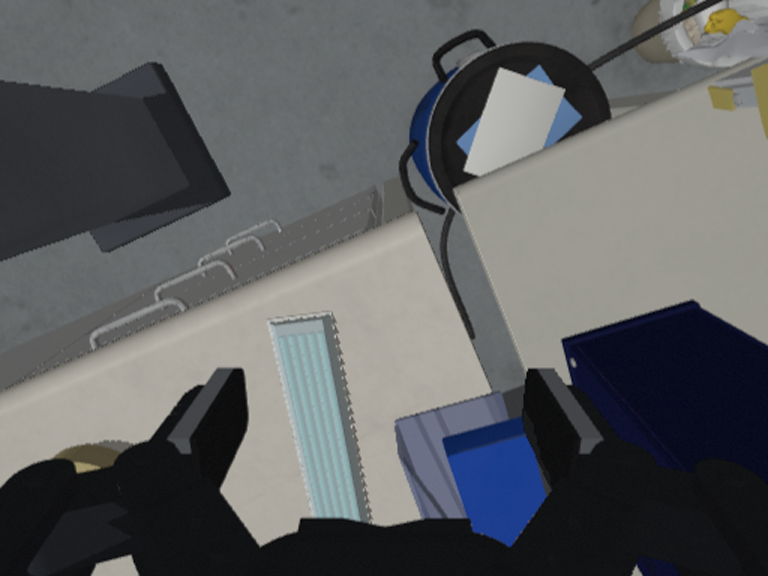

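```bash
python3 - <<'E'
from h import *
im=dict(np.load("scene0.npz"));save("s1",im,(170,110,310,320),3.5)
im=dict(np.load("side0.npz"));save("s2",im,(200,150,350,310),4)
E
```

```text
(no output)
```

View pics/s1.png

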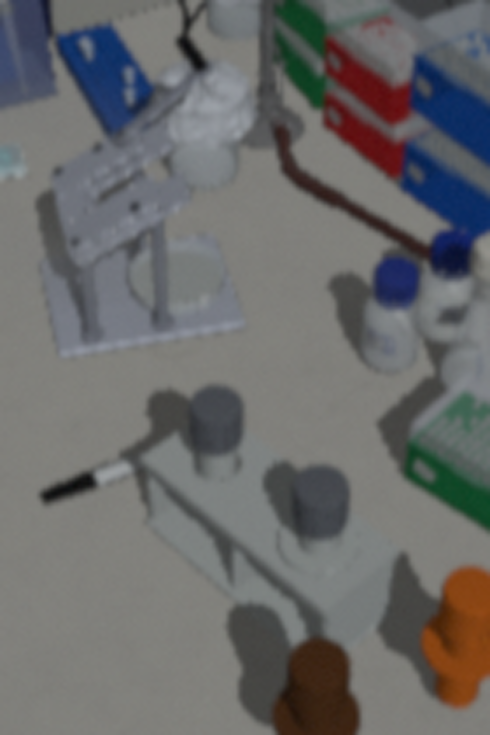

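View pics/s2.png

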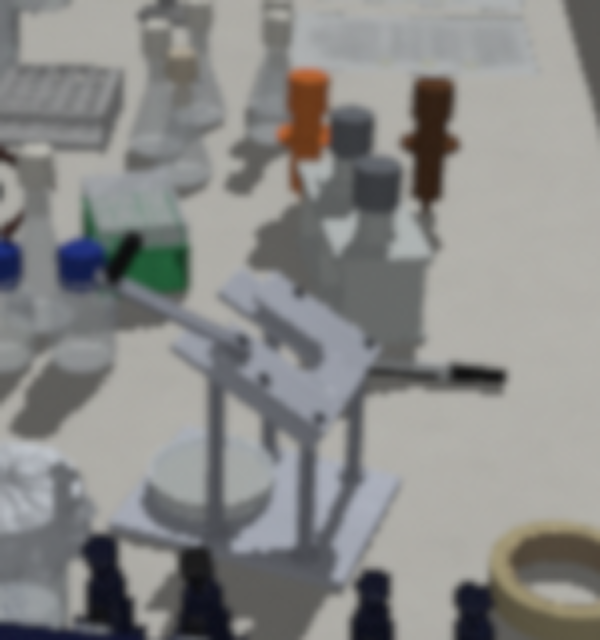

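```bash
python3 - <<'E'
from h import *
im=dict(np.load("scene0.npz"));sd=dict(np.load("side0.npz"))
def fit(P,m):
    from scipy.optimize import least_squares
    X=P[m]; return X
C=cloud(im)
# caps in scene: crop px /3.5 + (170,110)
for n,(u,v) in dict(near=(215,400),barrel=(320,485)).items():
    u=u/3.5+170;v=v/3.5+110; print(n,u,v,pt(im,u,v))
print("table",pt(im,250,230))
for n,Cl in(("scene",C),("side",cloud(sd))):
    m=(Cl[...,0]>.3)&(Cl[...,0]<.8)&(Cl[...,1]>-.4)&(Cl[...,1]<.3)
    X=Cl[m]
    t=X[np.abs(X[:,2])<.006];print(n,"table mean",t.mean(0))
    # cap tops
    for z0,z1 in((.132,.16),(.12,.2)):
        g=X[(X[:,2]>z0)&(X[:,2]<z1)]
        H,xe,ye=np.histogram2d(g[:,0],g[:,1],bins=[np.arange(.3,.81,.02),np.arange(-.4,.31,.02)])
        for i,j in np.argwhere(H>3): print(z0,round(xe[i],2),round(ye[j],2),int(H[i,j]),end=' | ')
        print()
E
```

```text
near 231.42857142857144 224.28571428571428 [ 0.50572867 -0.14103842  0.14358476]
barrel 261.42857142857144 248.57142857142858 [ 0.52771541 -0.25135596  0.14405811]
table [ 0.61053409 -0.06817444 -0.00317973]
scene table mean [ 0.49818987 -0.11405607 -0.00224198]
0.132 0.42 -0.38 24 | 0.132 0.42 -0.36 5 | 0.132 0.44 -0.4 18 | 0.132 0.44 -0.38 57 | 0.132 0.44 -0.36 33 | 0.132 0.46 -0.4 4 | 0.132 0.46 -0.38 27 | 0.132 0.46 -0.36 7 | 0.132 0.48 -0.18 16 | 0.132 0.48 -0.16 52 | 0.132 0.48 -0.14 19 | 0.132 0.5 -0.28 34 | 0.132 0.5 -0.26 45 | 0.132 0.5 -0.18 24 | 0.132 0.5 -0.16 45 | 0.132 0.5 -0.14 22 | 0.132 0.52 -0.28 46 | 0.132 0.52 -0.26 54 | 0.132 0.52 -0.24 14 | 0.132 0.52 0.08 7 | 0.132 0.52 0.1 5 | 0.132 0.54 -0.4 8 | 0.132 0.54 -0.38 24 | 0.132 0.54 -0.26 13 | 0.132 0.54 0.08 44 | 0.132 0.54 0.1 31 | 0.132 0.54 0.12 9 | 0.132 0.54 0.16 7 | 0.132 0.56 -0.4 37 | 0.132 0.56 -0.38 47 | 0.132 0.56 -0.36 14 | 0.132 0.56 0.06 26 | 0.132 0.56 0.08 34 | 0.132 0.56 0.1 26 | 0.132 0.56 0.14 5 | 0.132 0.56 0.16 27 | 0.132 0.56 0.18 24 | 0.132 0.58 -0.4 5 | 0.132 0.58 -0.38 21 | 0.132 0.58 0.0
[... 3530 characters left out ...]
0.12 50 | 0.12 0.54 0.16 24 | 0.12 0.54 0.18 41 | 0.12 0.54 0.2 36 | 0.12 0.56 -0.4 4 | 0.12 0.56 -0.38 11 | 0.12 0.56 -0.36 22 | 0.12 0.56 0.08 29 | 0.12 0.56 0.1 55 | 0.12 0.56 0.12 35 | 0.12 0.56 0.16 31 | 0.12 0.56 0.18 35 | 0.12 0.56 0.2 58 | 0.12 0.58 -0.38 6 | 0.12 0.58 -0.36 12 | 0.12 0.58 0.06 6 | 0.12 0.58 0.08 21 | 0.12 0.58 0.1 52 | 0.12 0.58 0.14 4 | 0.12 0.58 0.16 19 | 0.12 0.58 0.18 81 | 0.12 0.58 0.2 32 | 0.12 0.6 0.08 12 | 0.12 0.6 0.1 24 | 0.12 0.6 0.16 20 | 0.12 0.6 0.18 108 | 0.12 0.62 0.16 28 | 0.12 0.62 0.18 57 | 0.12 0.64 0.16 7 | 0.12 0.64 0.18 30 | 0.12 0.66 0.16 7 | 0.12 0.66 0.18 18 | 0.12 0.76 -0.12 33 | 0.12 0.76 -0.1 10 | 0.12 0.78 -0.12 36 | 0.12 0.78 -0.1 42 |
```

```bash
cat > fitcap.py <<'E'
from h import *
from scipy.optimize import least_squares
def fitcyl(X,x0,r=.02,ztop=.148,rad=.03):
    # side-surface points of a vertical cylinder radius r
    g=X[(np.hypot(X[:,0]-x0[0],X[:,1]-x0[1])<rad)&(X[:,2]>.116)&(X[:,2]<.141)]
    s=least_squares(lambda p:np.hypot(g[:,0]-p[0],g[:,1]-p[1])-r,x0,loss='soft_l1',f_scale=.002)
    return s.x,len(g),np.median(np.abs(s.fun))
E
python3 - <<'E'
from fitcap import *
for n in("scene","side"):
    im=dict(np.load(n+"0.npz"));X=cloud(im).reshape(-1,3);X=X[~np.isnan(X[:,0])]
    for c in((.5,-.153),(.52,-.26)):
        print(n,fitcyl(X,c)); g=X[np.hypot(X[:,0]-c[0],X[:,1]-c[1])<.015]; print(np.percentile(g[:,2],[50,80,95]))
    # holder planes: points near, normal approx
    g=X[(X[:,0]>.45)&(X[:,0]<.72)&(X[:,1]>.03)&(X[:,1]<.25)&(X[:,2]>.09)&(X[:,2]<.24)]
    # ransac
    rng=np.random.default_rng(0);best=0
    for _ in range(3000):
        a,b,c=g[rng.choice(len(g),3,replace=False)];nn=np.cross(b-a,c-a);l=np.linalg.norm(nn)
        if l<1e-5: continue
        nn/=l
        if abs(nn[2])<.75 or abs(nn[2])>.96: continue
        k=np.abs((g-a)@nn)<.002
        if k.sum()>best: best=k.sum();K=k
    q=g[K];c=q.mean(0);nn=np.linalg.svd(q-c)[2][2];nn*=np.sign(nn[2])
    print(n,"plane",best,c,nn,"tilt",np.degrees(np.arccos(nn[2])),"yaw",np.degrees(np.arctan2(-nn[1],-nn[0])),"x",np.ptp(q,axis=0))
E
```

```text
scene (array([ 0.50281476, -0.14468532]), 101, np.float64(0.0007050236189419905))
[0.11529968 0.14360967 0.14601908]
scene (array([ 0.52670558, -0.25177641]), 111, np.float64(0.000586190064647097))
[0.11467093 0.14366634 0.14639569]
scene plane 417 [0.55671628 0.14278004 0.13777475] [-0.48164825  0.12714457  0.86709239] tilt 29.877505213496317 yaw -14.787502437230671 x [0.1811867  0.13897152 0.09269367]
side (array([ 0.50385843, -0.14418972]), 55, np.float64(0.0009320018963605257))
[0.14691752 0.14826532 0.14939113]
side (array([ 0.52676047, -0.25194055]), 35, np.float64(0.0011655199817905068))
[0.14739847 0.14879311 0.14970921]
side plane 606 [0.55269724 0.15240604 0.13588003] [-0.45457021  0.13906643  0.87978773] tilt 28.38323157201311 yaw -17.010416335538885 x [0.18301028 0.1380976  0.0847008 ]
```

```bash
python3 - <<'E'
from h import *
A=[]
for n in("scene","side"):
    X=cloud(dict(np.load(n+"0.npz"))).reshape(-1,3);X=X[~np.isnan(X[:,0])];A.append(X)
X=np.vstack(A)
for x in np.arange(.1,1.0,.1):
    row=[]
    for y in np.arange(-.5,.9,.1):
        g=X[(X[:,0]>=x)&(X[:,0]<x+.1)&(X[:,1]>=y)&(X[:,1]<y+.1)]
        row.append("%5.2f"%np.percentile(g[:,2],98) if len(g)>5 else "  -  ")
    print("%.1f"%x,*row)
st=arm.get_state();Rm=R.from_quat(st["tcp_rot"],scalar_first=True).as_matrix();print(Rm.round(3))
E
```

```text
0.1   -     -     -    0.00  0.01  0.01  0.72  0.71  0.69  0.67 -0.89 -0.38 -0.36 -0.36
0.2  0.00  0.00  0.00  0.00  0.00  0.00  0.00  0.00  0.67  0.66  0.64  0.61 -0.35  0.07
0.3  0.00  0.00  0.00  0.00  0.00  0.00  0.03  0.03  0.00  0.01  0.63  0.61   -    0.15
0.4  0.00  0.14  0.08  0.14  0.06  0.00  0.02  0.02  0.00  0.05  0.29  0.34  0.34  0.34
0.5  0.00  0.14  0.15  0.15  0.08  0.15  0.16  0.14  0.01  0.07  0.29  0.34  0.34  0.34
0.6  0.13  0.03  0.07  0.07  0.00  0.15  0.23  0.11  0.11  0.09  0.29  0.34  0.34  0.34
0.7  0.14  0.04  0.07  0.16  0.13  0.00  0.01  0.12  0.11  0.03  0.23  0.34  0.34  0.34
0.8  0.63  0.56  0.57  0.57  0.57  0.53  0.53  0.53  0.53  0.53  0.53  0.53   -   -0.14
0.9  0.68  0.60  0.62  0.62  0.65  0.64  0.66  0.65  0.68  0.60  0.58  0.53  0.39  0.37
[[-0.915  0.404 -0.001]
 [ 0.404  0.915 -0.001]
 [ 0.    -0.002 -1.   ]]
```

Emit:
drive_tool:
  series:
    - [[-0.4,-0.25,-0.2,0,0,0],[-0.9,-0.5,-0.4,0,0,0],[-1,-0.58,-0.5,0,0,0]]

```text
t: 0.4
ee_pos: [0.3116, 0.493, 0.252]
tcp_rot: [0.001, 0.209, 0.978, -0.0]
wrist_force: [1.6, 0.3, 0.1]
gripper_width: 1.003
```

Emit:
drive_tool:
  series:
    - [[-0.4,-0.25,-0.15,0,0,-0.03],[-0.8,-0.5,-0.25,0,0,-0.06],[-1,-0.6,-0.35,0,0,-0.09]]

```text
t: 0.65
ee_pos: [0.3642, 0.4162, 0.28]
tcp_rot: [0.001, 0.138, 0.99, -0.0]
wrist_force: [1.3, -0.6, -0.0]
gripper_width: 0.998
```

Emit:
drive_tool:
  series:
    - [[-0.4,-0.25,-0.15,0,0,0],[-0.8,-0.5,-0.25,0,0,0],[-1,-0.6,-0.35,0,0,0]]

```text
t: 0.9
ee_pos: [0.4283, 0.3479, 0.3079]
tcp_rot: [0.001, 0.14, 0.99, -0.0]
wrist_force: [0.4, -0.9, 0.2]
gripper_width: 1.0
```

Emit:
drive_tool:
  series:
    - [[-0.4,-0.25,-0.15,0,0,0],[-0.8,-0.5,-0.25,0,0,0],[-1,-0.6,-0.35,0,0,0]]

```text
t: 1.15
ee_pos: [0.4918, 0.2798, 0.3357]
tcp_rot: [0.001, 0.14, 0.99, -0.001]
wrist_force: [-0.3, -1.0, -0.9]
gripper_width: 1.002
```

Emit:
drive_tool:
  series:
    - [[-0.35,-0.35,-0.1,0,0,0],[-0.7,-0.75,-0.2,0,0,0],[-0.9,-1,-0.3,0,0,0]]

```text
t: 1.4
ee_pos: [0.5378, 0.1841, 0.359]
tcp_rot: [0.0, 0.139, 0.99, -0.001]
wrist_force: [0.5, 0.0, 0.6]
gripper_width: 1.0
```

Emit:
drive_tool:
  series:
    - [[-0.3,-0.3,0,0,0,0],[-0.5,-0.5,0,0,0,0],[-0.5,-0.5,0,0,0,0]]

```text
t: 1.65
ee_pos: [0.566, 0.1324, 0.3589]
tcp_rot: [0.001, 0.141, 0.99, -0.001]
wrist_force: [-0.1, -1.0, -0.5]
gripper_width: 0.995
```

```bash
python3 - <<'E'
from h import *
st=arm.get_state();im=get_image("wrist");save("w1",im,s=1.5)
np.savez("w1.npz",**im);np.savez("w1st.npz",**st);print(st["ee_pos"],st["tcp_rot"],np.abs(st["qvel"]).max())
E
```

```text
[0.56596649 0.13236746 0.35890243] [ 5.64971685e-04  1.41369382e-01  9.89955743e-01 -1.41629433e-03] 0.07152814836729052
```

View pics/w1.png

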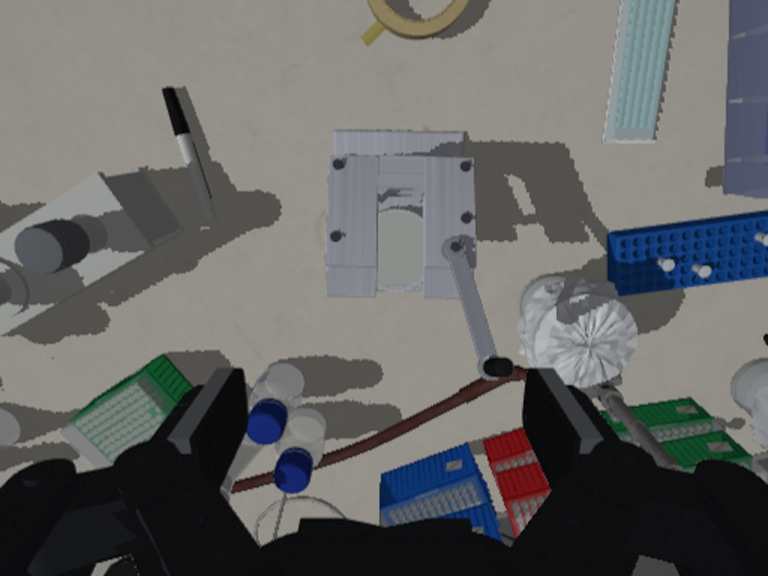

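```bash
python3 - <<'E'
from h import *
im=dict(np.load("w1.npz"));save("w1c",im,(200,70,360,260),4)
E
```

```text
(no output)
```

View pics/w1c.png

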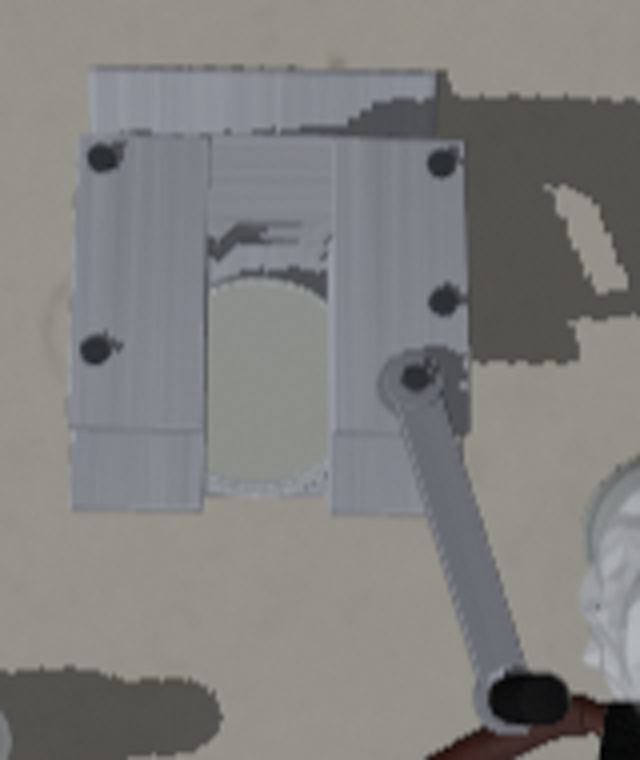

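```bash
cat > slot.py <<'E'
from h import *
def slotT(x,y,yaw,z=.125,tilt=np.radians(28)):
    T=np.eye(4);T[:3,:3]=R.from_euler('ZY',[yaw,-tilt]).as_matrix();T[:3,3]=[x,y,z];return T
def proj(im,st,W):
    p=np.linalg.inv(Tcw(im,st))@np.append(W,1);F=f(im);return np.array([im["cx"]+F*p[0]/-p[2],im["cy"]-F*p[1]/-p[2]])
E
python3 - <<'E'
from slot import *
from scipy.optimize import least_squares
im=dict(np.load("w1.npz"));st=dict(np.load("w1st.npz"))
o=np.array([200,70.])
obs=[((-45,-60,14),(80,134)),((-45,60,14),(463,142)),((48,-60,14),(70,430)),((48,60,14),(468,436)),
((0,-19,14),None),((48,-19,14),(205,431)),((48,19,14),(332,433)),((70,-60,0),(72,510)),((70,-19,0),(202,512)),((70,19,0),(331,514)),((34,42,21),(413,378))]
obs=[(a,np.array(b)/4+o) for a,b in obs if b is not None]
def res(p,full=False):
    T=slotT(*p[:3]) if len(p)==3 else slotT(p[0],p[1],p[2],p[3],p[4])
    return np.concatenate([proj(im,st,T[:3,:3]@(np.array(a)/1e3)+T[:3,3])-b for a,b in obs])
for x0 in ([.57,.14,-.28],[.57,.14,-.28,.125,.488]):
    s=least_squares(res,x0,loss='soft_l1',f_scale=.7);print(s.x,np.degrees(s.x[2]),res(s.x).reshape(-1,2).round(1).tolist())
C=cloud(im,st)
# range check
pts=[(140,200),(140,300),(140,380),(270,160),(390,200),(380,300)]
P=np.array([C[int(70+v/4),int(200+u/4)] for u,v in pts]);
T=slotT(*least_squares(res,[.57,.14,-.28],loss='soft_l1',f_scale=.7).x)
print(((P-T[:3,3])@T[:3,:3]*1e3).round(1))
# keeper end (bottom of post / pole) 
for u,v in((495,700),(540,697)):
    print(u,v,(( C[int(70+v/4),int(200+u/4)]-T[:3,3])@T[:3,:3]*1e3).round(1))
E
```

```text
[ 0.56037239  0.1462325  -0.29889168] -17.125231939799164 [[-0.7, 0.2], [0.6, -0.4], [-0.9, -0.1], [0.9, -0.2], [-0.0, 0.1], [0.3, 0.1], [-0.7, -0.0], [0.6, -0.1], [-0.4, -0.1], [0.2, 1.2]]
[ 0.56107275  0.14613741 -0.29841867  0.12197915  0.48271326] -17.098130110681826 [[-0.4, 0.6], [0.3, 0.0], [-0.4, -0.1], [0.5, -0.2], [0.1, 0.1], [0.2, 0.0], [-0.2, -0.3], [0.7, -0.3], [-0.5, -0.4], [-0.1, 1.2]]
[[-23.8 -40.   14.5]
 [  8.  -39.2  14.6]
 [ 33.3 -38.4  16.8]
 [-37.9  -1.   13.4]
 [-25.1  35.8  14.2]
 [  7.   33.1  14.9]]
495 700 [125.1  61.2  28.4]
540 697 [124.   66.3  61.2]
```

Emit:
drive_tool:
  series:
    - [[-0.1,-0.48,0.1,0,0,0],[-0.17,-0.97,0.25,0,0,0]]

```text
t: 1.87
ee_pos: [0.5562, 0.0636, 0.3386]
tcp_rot: [0.0, 0.133, 0.991, 0.0]
wrist_force: [1.4, -2.0, -0.0]
gripper_width: 1.001
```

Emit:
drive_tool:
  series:
    - [[-0.1,-0.48,0.1,0,0,0],[-0.17,-0.97,0.25,0,0,0]]

```text
t: 2.03
ee_pos: [0.5478, -0.0177, 0.3189]
tcp_rot: [0.0, 0.136, 0.991, 0.0]
wrist_force: [1.7, 0.8, 0.9]
gripper_width: 1.001
```

Emit:
drive_tool:
  series:
    - [[-0.1,-0.48,0.1,0,0,0],[-0.17,-0.97,0.25,0,0,0]]

```text
t: 2.2
ee_pos: [0.54, -0.0962, 0.299]
tcp_rot: [0.0, 0.136, 0.991, 0.0]
wrist_force: [0.7, -0.2, 0.0]
gripper_width: 1.0
```

Emit:
drive_tool:
  series:
    - [[-0.1,-0.48,0.1,0,0,0],[-0.17,-0.97,0.25,0,0,0]]

```text
t: 2.37
ee_pos: [0.5323, -0.1746, 0.279]
tcp_rot: [0.001, 0.136, 0.991, 0.0]
wrist_force: [1.0, -0.3, 0.2]
gripper_width: 1.0
```

Emit:
drive_tool:
  series:
    - [[-0.1,-0.45,0.15,0,0,0],[-0.18,-0.88,0.3,0,0,0],[-0.18,-0.88,0.3,0,0,0],[-0.18,-0.88,0.3,0,0,0]]

```text
t: 2.7
ee_pos: [0.5259, -0.2474, 0.2539]
tcp_rot: [-0.001, 0.139, 0.99, -0.0]
wrist_force: [0.4, 1.3, 1.0]
gripper_width: 0.998
```

```bash
python3 - <<'E'
from fitcap import *
from slot import *
st=arm.get_state();im=get_image("wrist");save("w2",im,s=1.5)
np.savez("w2.npz",**im);np.savez("w2st.npz",**st);print(st["ee_pos"],st["tcp_rot"],np.abs(st["qvel"]).max())
X=cloud(im,st).reshape(-1,3);X=X[~np.isnan(X[:,0])]
for c in((.503,-.1445),(.5267,-.2518)):
    print(fitcyl(X,c),proj(im,st,np.array([*c,.148]))*1.5)
    g=X[np.hypot(X[:,0]-c[0],X[:,1]-c[1])<.03];g=g[(g[:,2]>.141)&(g[:,2]<.156)];print(len(g),np.median(g,axis=0),(g.max(0)+g.min(0))/2,np.ptp(g,axis=0))
E
```

```text
[ 0.52585273 -0.24743029  0.25389907] [-1.11624985e-03  1.38631976e-01  9.90343338e-01 -4.04419498e-05] 0.048017720232354795
(array([ 0.50254142, -0.14278915]), 335, np.float64(0.00040081881140748357)) [553.47367374 181.37956008]
1897 [ 0.50143192 -0.14383665  0.14798117] [ 0.5027185  -0.14272398  0.14570284] [0.0408172  0.04125365 0.0090394 ]
(array([ 0.52630282, -0.25008688]), 217, np.float64(0.00038042593689580073)) [379.71118723 271.80740313]
1569 [ 0.52489688 -0.24970837  0.14806175] [ 0.5257886  -0.25016303  0.14587602] [0.04013606 0.04098725 0.00898288]
```

View pics/w2.png

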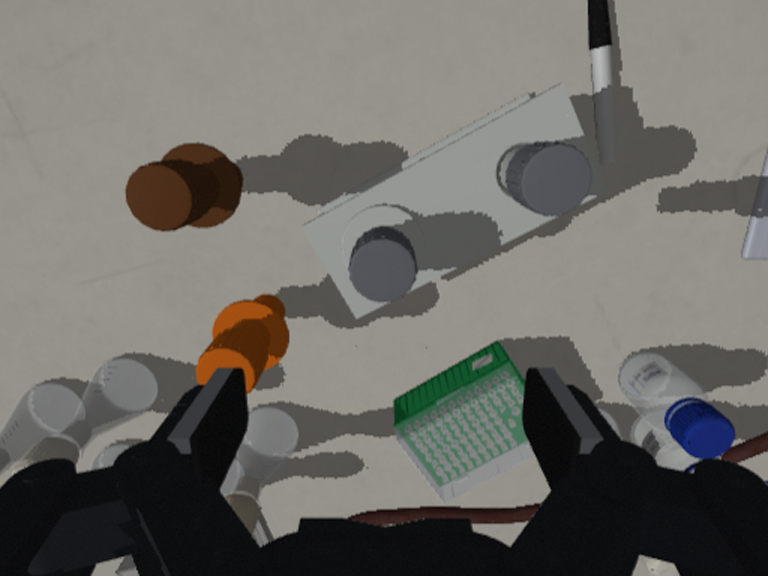

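Emit:
drive_tool:
  series:
    - [[0,-0.03,0.4,0,0,0],[0,-0.03,0.8,0,0,0],[0,-0.03,1,0,0,0],[0,-0.03,1,0,0,0]]

```text
t: 3.08
ee_pos: [0.5254, -0.2444, 0.1712]
tcp_rot: [-0.003, 0.135, 0.991, 0.001]
wrist_force: [-1.3, -0.3, 0.1]
gripper_width: 0.999
```

```bash
python3 - <<'E'
from h import *
for _ in range(3):
    st=arm.get_state();print(st["t"],st["ee_pos"],st["tcp_rot"],st["qvel"].round(3))
E
```

```text
3.0833 [ 0.52541715 -0.24440003  0.17115987] [-0.00307709  0.13473695  0.99087586  0.00122894] [ 0.001 -0.033  0.015 -0.085  0.011  0.067 -0.007]
3.0833 [ 0.52541715 -0.24440003  0.17115987] [-0.00307709  0.13473695  0.99087586  0.00122894] [ 0.001 -0.033  0.015 -0.085  0.011  0.067 -0.007]
3.0833 [ 0.52541715 -0.24440003  0.17115987] [-0.00307709  0.13473695  0.99087586  0.00122894] [ 0.001 -0.033  0.015 -0.085  0.011  0.067 -0.007]
```

Emit:
drive_tool:
  series:
    - [[0.01,-0.08,0.35,0,0,0],[0.01,-0.08,0.5,0,0,0],[0.01,-0.08,0.5,0,0,0],[0.01,-0.08,0.5,0,0,0]]

```text
t: 3.42
ee_pos: [0.5244, -0.2532, 0.1357]
tcp_rot: [-0.0, 0.136, 0.991, 0.0]
wrist_force: [0.8, -0.2, -0.3]
gripper_width: 1.0
```

Emit:
drive_tool:
  series:
    - [[-0.01,0.04,0.2,0,0,0],[-0.01,0.04,0.31,0,0,0],[-0.01,0.04,0.31,0,0,0],[-0.01,0.04,0.31,0,0,0]]

```text
t: 3.75
ee_pos: [0.5256, -0.2512, 0.1107]
tcp_rot: [-0.0, 0.137, 0.991, 0.0]
wrist_force: [0.3, -0.4, 1.2]
gripper_width: 1.001
```

Good position. Grip.

Emit:
drive_tool:
  series:
    - [[0,0.01,0,0,0,0],[0,0.01,0,0,0,0],[0,0.01,0,0,0,0],[0,0.01,0,0,0,0],[0,0.01,0,0,0,0]]
  gripper: 0
  newtons: 60

```text
t: 4.17
ee_pos: [0.5262, -0.2508, 0.1111]
tcp_rot: [0.001, 0.137, 0.991, -0.0]
wrist_force: [-1.4, 1.4, 5.0]
gripper_width: 0.445
```

Emit:
drive_tool:
  series:
    - [[0,0,0,0,0,0],[0,0,0,0,0,0],[0,0,0,0,0,0],[0,0,0,0,0,0]]

```text
t: 4.5
ee_pos: [0.5262, -0.2507, 0.1111]
tcp_rot: [0.001, 0.137, 0.991, 0.0]
wrist_force: [-0.3, 0.3, 5.8]
gripper_width: 0.446
```

Emit:
drive_tool:
  series:
    - [[0,0,-0.3,0,0,0],[0,0,-0.7,0,0,0],[0,0,-1,0,0,0]]

```text
t: 4.75
ee_pos: [0.5254, -0.2508, 0.1916]
tcp_rot: [-0.0, 0.137, 0.991, -0.0]
wrist_force: [0.8, -1.0, -1.3]
gripper_width: 0.444
```

Emit:
drive_tool:
  series:
    - [[0,0,-0.4,0,0,0],[0,0,-0.8,0,0,0],[0,0,-1,0,0,0],[0,0,-1,0,0,0]]

```text
t: 5.08
ee_pos: [0.527, -0.2518, 0.2746]
tcp_rot: [0.003, 0.137, 0.991, -0.001]
wrist_force: [-0.2, -0.0, -1.7]
gripper_width: 0.443
```

```bash
python3 - <<'E'
from slot import *
T=slotT(.5605,.1462,-.2988)
P=lambda *a:(T[:3,:3]@(np.array(a)/1e3)+T[:3,3]).round(4)
for n,a in dict(start=(115,0,0),nozzle=(115,0,-68),grasp=(115,0,50),tcp=(115,0,31),tcphigh=(115,0,91),tcphome=(0,0,31),post=(124,65,40)).items(): print(n,P(*a))
im=dict(np.load("w1.npz"));st=dict(np.load("w1st.npz"))
C=cloud(im,st)
for n,(u,v) in dict(foil=(585,340),foil2=(545,290),cap1=(268,420),cap2=(294,470),stop=(285,385),green=(130,410),foilleft=(525,330)).items():
    print(n,C[int(v/1.5),int(u/1.5)].round(3))
st=arm.get_state();print(st["ee_pos"],st["tcp_rot"],st["joints"].round(2))
tgt=np.c_[-T[:3,0],T[:3,1],-T[:3,2]]
cur=R.from_quat(st["tcp_rot"],scalar_first=True)
print("rotvec tool deg",np.degrees((cur.inv()*R.from_matrix(tgt)).as_rotvec()))
im=get_image("scene");save("s3",im,s=1.5)
im=get_image("wrist");save("w3",im,s=1.5)
E
```

```text
start [0.6575 0.1163 0.179 ]
nozzle [0.688  0.1069 0.1189]
grasp [0.6351 0.1232 0.2231]
tcp [0.6436 0.1206 0.2064]
tcphigh [0.6167 0.1289 0.2593]
tcphome [0.5466 0.1505 0.1524]
post [0.6663 0.1816 0.2185]
foil [0.723 0.279 0.114]
foil2 [0.678 0.259 0.083]
cap1 [ 0.728 -0.041  0.104]
cap2 [ 0.794 -0.036  0.103]
stop [ 0.718 -0.029  0.055]
green [ 0.694 -0.199  0.068]
foilleft [0.713 0.233 0.086]
[ 0.52702688 -0.25180656  0.27460714] [ 3.26077489e-03  1.36928020e-01  9.90575368e-01 -7.24393708e-04] [-0.04  0.29  0.56  1.4  -0.15  1.49  1.81]
rotvec tool deg [  0.31108515 -27.61677577   1.35816967]
```

View pics/w3.png

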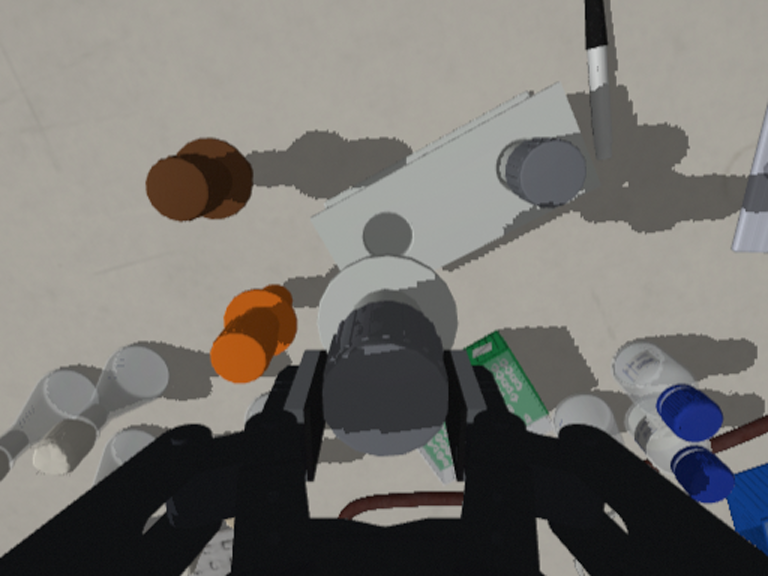

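View pics/s3.png

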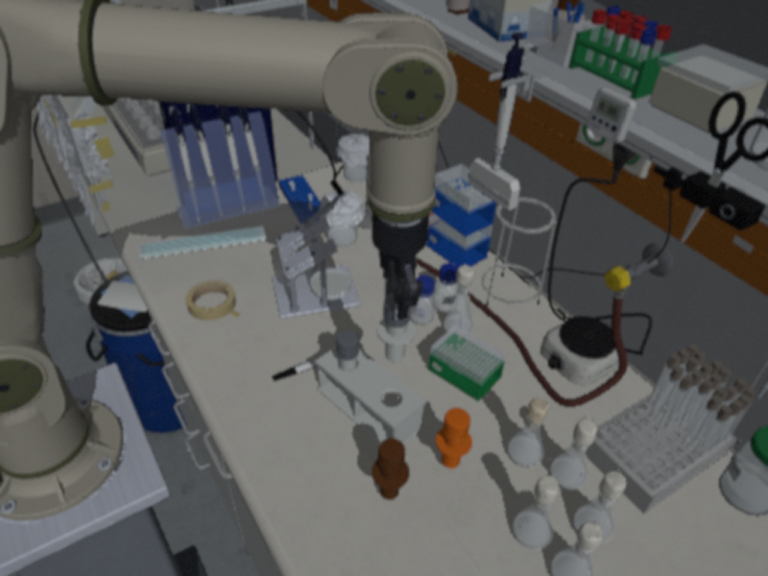

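Emit:
drive_tool:
  series:
    - [[0.05,0.4,-0.2,0,0,0],[0.1,0.85,-0.35,0,0,0],[0.15,1,-0.45,0,0,0]]

```text
t: 5.43
ee_pos: [0.5369, -0.1645, 0.3046]
tcp_rot: [-0.001, 0.134, 0.991, 0.001]
wrist_force: [0.1, 1.2, -1.3]
gripper_width: 0.44
```

Emit:
drive_tool:
  series:
    - [[0.05,0.4,-0.1,0,0,0],[0.1,0.85,-0.15,0,0,0],[0.15,1,-0.2,0,0,0]]

```text
t: 5.68
ee_pos: [0.5464, -0.0836, 0.3199]
tcp_rot: [-0.002, 0.133, 0.991, 0.001]
wrist_force: [1.2, 1.2, -1.9]
gripper_width: 0.442
```

```bash
python3 - <<'E'
from slot import *
st=arm.get_state();print(st["ee_pos"],st["tcp_rot"],st["joints"].round(2))
im=get_image("wrist")
z=im["range_z"];C=cloud(im,st);Rm=R.from_quat(st["tcp_rot"],scalar_first=True).as_matrix()
L=(C-st["ee_pos"])@Rm*1e3
m=(L[...,2]<10)&(np.abs(L[...,0])<60)
for z0 in range(-140,10,10):
    k=m&(L[...,2]>=z0)&(L[...,2]<z0+10)
    if k.sum()>3: print(z0,k.sum(),L[k].min(0).round(),L[k].max(0).round())
E
```

```text
[ 0.54642915 -0.08355259  0.31992922] [-0.00185448  0.13336987  0.99106405  0.00104454] [-0.28  0.21  0.46  1.38 -0.09  1.58  1.48]
-120 659 [  17.  -23. -114.] [  21.   21. -110.]
-110 8871 [   5.  -63. -110.] [  19.   61. -100.]
-100 9296 [  -7.  -62. -100.] [ 20.  61. -90.]
-90 5307 [-12. -58. -90.] [ 19.  57. -80.]
-80 7658 [-12. -54. -80.] [ 15.  53. -70.]
-70 1747 [ -8. -52. -70.] [ 15.  49. -60.]
-60 1461 [-11. -34. -60.] [ 13.  31. -50.]
-50 1044 [-11. -34. -50.] [ 13.  32. -40.]
-40 6334 [-20. -34. -40.] [ 21.  32. -30.]
-30 786 [  6. -32. -30.] [ 21.  30. -20.]
-20 507 [  5. -20. -20.] [ 21.  19. -10.]
-10 341 [  5. -20. -10.] [21. 19. -1.]
```

Emit:
drive_tool:
  series:
    - [[0,0.4,0,0,-0.07,0],[0,0.8,0,0,-0.15,0],[0,1,0,0,-0.2,0]]

```text
t: 5.98
ee_pos: [0.5676, -0.0082, 0.3198]
tcp_rot: [0.157, 0.132, 0.979, -0.021]
wrist_force: [-0.1, 1.0, -1.2]
gripper_width: 0.444
```

Emit:
drive_tool:
  series:
    - [[0,0.3,0,0,-0.06,0],[0,0.5,0,0,-0.11,0],[0,0.7,0,0,-0.11,0]]

```text
t: 6.23
ee_pos: [0.5792, 0.0432, 0.3175]
tcp_rot: [0.238, 0.13, 0.962, -0.034]
wrist_force: [-0.0, 0.2, -2.5]
gripper_width: 0.443
```

```bash
cat >> slot.py <<'E'
TS=slotT(.5605,.1462,-.2988)
def where(st=None):
    st=st or arm.get_state()
    Rm=R.from_quat(st["tcp_rot"],scalar_first=True).as_matrix()
    p=(st["ee_pos"]-TS[:3,3])@TS[:3,:3]*1e3
    mid=(st["ee_pos"]+Rm[:,2]*.031-TS[:3,3])@TS[:3,:3]*1e3
    tgt=np.c_[-TS[:3,0],TS[:3,1],-TS[:3,2]]
    rv=R.from_matrix(Rm.T@tgt).as_rotvec()
    print("t",st["t"],"ee",st["ee_pos"].round(4),"slot tcp",p.round(1),"mid",mid.round(1),"rot to go (unit)",(rv/(np.pi/2)).round(3),"F",st["wrist_force"].round(1))
    return st,Rm,mid
def go(target_mid):
    st,Rm,mid=where()
    d=TS[:3,:3]@((np.array(target_mid)-mid)/1e3)
    print("tool shift units to",target_mid,(Rm.T@d/.08).round(3))
E
python3 -c "
from slot import *
go((115,0,60))"
```

```text
t 6.2333 ee [0.5792 0.0432 0.3175] slot tcp [132.9 -92.9 147.3] mid [132.8 -92.6 116.3] rot to go (unit) [ 0.007 -0.002  0.017] F [-0.   0.2 -2.5]
tool shift units to (115, 0, 60) [0.188 1.155 0.718]
```

Emit:
drive_tool:
  series:
    - [[0.06,0.4,0.1,0,0,0.01],[0.12,0.75,0.25,0,0,0.02],[0.15,1,0.4,0,0,0.02]]

```text
t: 6.48
ee_pos: [0.6075, 0.1197, 0.2852]
tcp_rot: [0.238, 0.147, 0.96, -0.029]
wrist_force: [-0.1, 0.0, -1.2]
gripper_width: 0.439
```

```bash
python3 -c "
from slot import *
go((115,0,40))"
```

```text
t 6.4833 ee [0.6075 0.1197 0.2852] slot tcp [121.8 -11.5 116.7] mid [121.6 -11.2  85.7] rot to go (unit) [ 0.007 -0.003 -0.005] F [-0.1  0.  -1.2]
tool shift units to (115, 0, 40) [0.081 0.132 0.574]
```

Emit:
drive_tool:
  series:
    - [[0.03,0.1,0.3,0,0,0],[0.07,0.13,0.57,0,0,0],[0.07,0.13,0.57,0,0,0],[0.07,0.13,0.57,0,0,0]]

```text
t: 6.82
ee_pos: [0.626, 0.1212, 0.2421]
tcp_rot: [0.237, 0.148, 0.96, -0.031]
wrist_force: [-0.4, -1.2, -0.6]
gripper_width: 0.445
```

```bash
python3 - <<'E'
from slot import *
go((115,0,0))
st=arm.get_state();im=get_image("wrist");save("w4",im,s=1.5)
im=get_image("side");save("d4",im,(170,100,370,280),4);
E
```

```text
t 6.8167 ee [0.626  0.1212 0.2421] slot tcp [116.7  -4.6  70.5] mid [116.5  -4.4  39.5] rot to go (unit) [ 0.004 -0.004 -0.005] F [-0.4 -1.2 -0.6]
tool shift units to (115, 0, 0) [0.016 0.051 0.495]
```

View pics/w4.png

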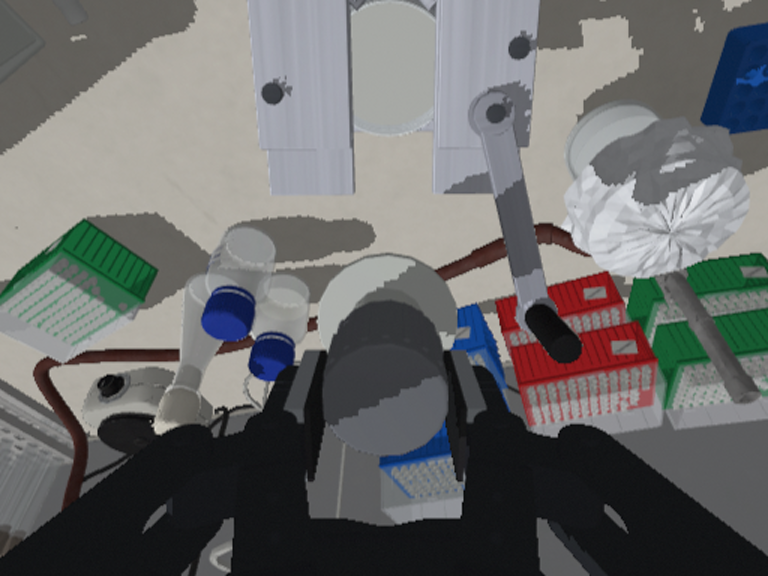

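View pics/d4.png

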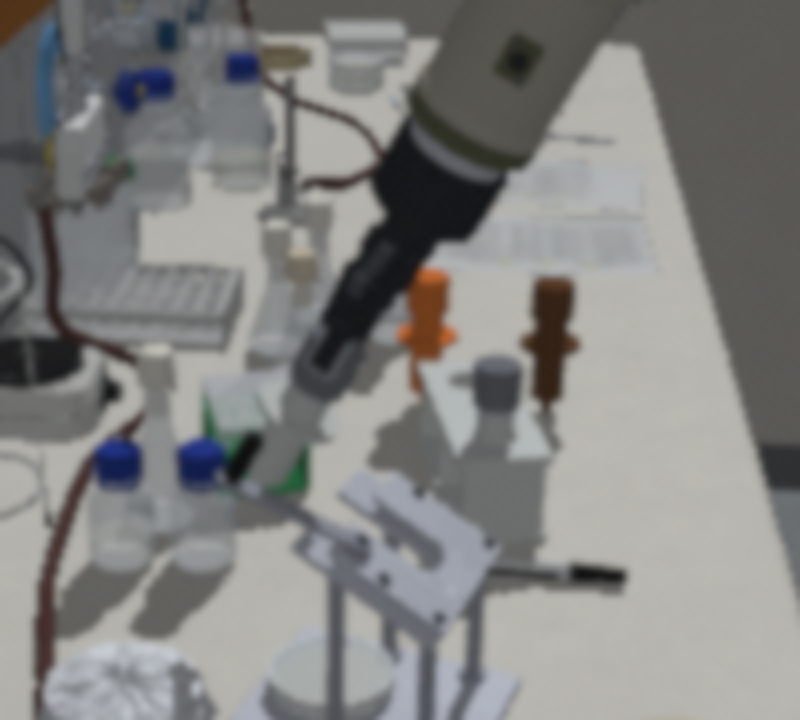

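Emit:
drive_tool:
  series:
    - [[0.01,0.05,0.25,0,0,0],[0.02,0.055,0.49,0,0,0],[0.02,0.055,0.49,0,0,-0.005],[0.02,0.055,0.49,0,0,-0.005]]

```text
t: 7.25
ee_pos: [0.6449, 0.1213, 0.2106]
tcp_rot: [0.239, 0.144, 0.96, -0.031]
wrist_force: [-0.2, -0.2, -1.1]
gripper_width: 0.443
```

```bash
python3 - <<'E'
from slot import *
go((90,0,0))
st=arm.get_state();im=get_image("wrist");save("w5",im,s=1.5);np.savez("w5.npz",**im);np.savez("w5st.npz",**st)
E
```

```text
t 7.25 ee [0.6449 0.1213 0.2106] slot tcp [117.9   1.   34.3] mid [117.9   1.4   3.3] rot to go (unit) [ 0.007 -0.001 -0.001] F [-0.2 -0.2 -1.1]
tool shift units to (90, 0, 0) [ 0.348 -0.018  0.042]
```

View pics/w5.png

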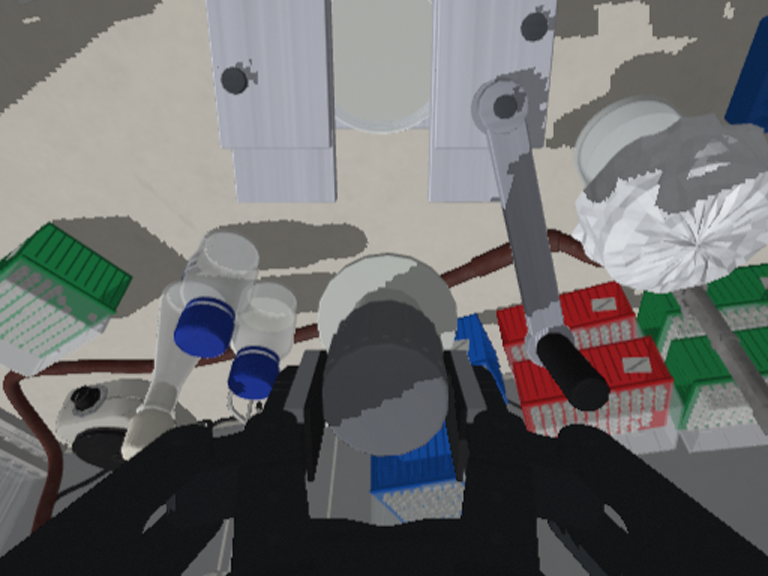

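```bash
python3 - <<'E'
from slot import *
im=dict(np.load("w5.npz"));save("w5c",im,(130,0,390,150),3)
save("w5d",im,(190,150,330,310),4)
E
```

```text
(no output)
```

View pics/w5c.png

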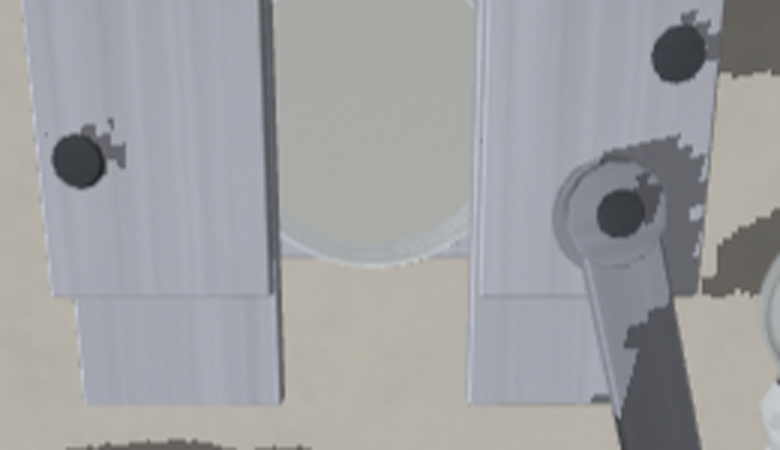

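View pics/w5d.png

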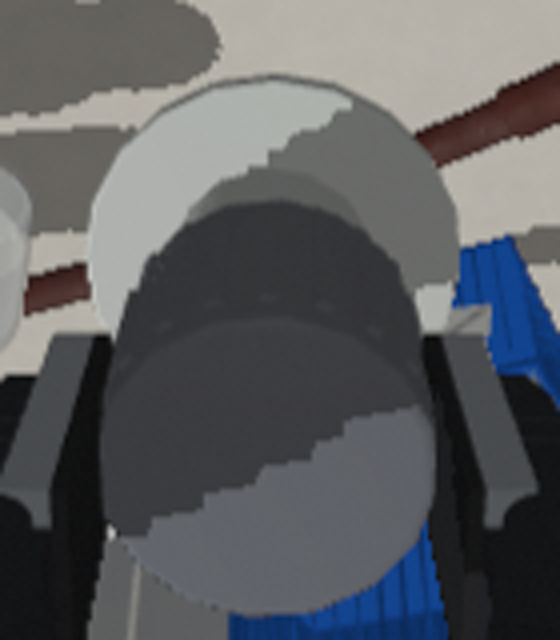

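```bash
cat > rel.py <<'E'
from slot import *
from scipy.optimize import least_squares
def projT(im,X):  # X tool coords (m)
    p=np.c_[X,np.ones(len(X))]@np.linalg.inv(im["tool_from_camera"]).T;F=f(im)
    return np.c_[im["cx"]+F*p[:,0]/-p[:,2],im["cy"]-F*p[:,1]/-p[:,2]]
def fitslot(im,st,obs,dof=6):
    Rm=R.from_quat(st["tcp_rot"],scalar_first=True).as_matrix()
    R0=Rm.T@TS[:3,:3];t0=Rm.T@(TS[:3,3]-st["ee_pos"])
    A=np.array([a for a,_ in obs])/1e3;B=np.array([b for _,b in obs])
    fr=lambda p:(A@(R0@R.from_rotvec(p[3:]).as_matrix()).T+t0+p[:3])
    w=np.r_[0,0,0,20,20,20]  # weak prior on rotation
    s=least_squares(lambda p:np.r_[(projT(im,fr(p))-B).ravel(),w*p*2],np.zeros(6))
    print("slot dp(mm)",(s.x[:3]*1e3).round(1),"drot deg",np.degrees(s.x[3:]).round(2),"res",np.abs(s.fun[:-6]).max().round(2))
    T=np.eye(4);T[:3,:3]=R0@R.from_rotvec(s.x[3:]).as_matrix();T[:3,3]=t0+s.x[:3];return T
E
python3 - <<'E'
from rel import *
im=dict(np.load("w5.npz"));st=dict(np.load("w5st.npz"))
c=lambda u,v:(130+u/3,v/3)
obs=[((48,-60,14),c(52,296)),((48,-19,14),c(270,296)),((48,19,14),c(482,296)),((48,60,14),c(697,296)),((70,-60,0),c(88,404)),((70,-19,0),c(281,404)),((70,19,0),c(470,403)),((34,42,21),c(618,212))]
T=fitslot(im,st,obs)
d=lambda u,v:np.array((190+u/4,150+v/4))
th=np.linspace(0,2*np.pi,361);circ=lambda r,z:np.c_[r*np.cos(th),r*np.sin(th),0*th+z]
def bar(p):
    Rb=R.from_rotvec([p[3],p[4],0]).as_matrix()@np.diag([-1,1,-1.])
    fl=projT(im,(circ(.03,.007))@Rb.T+p[:3]);cp=projT(im,circ(.02,.068)@Rb.T+p[:3])
    return np.array([fl[:,1].min(),fl[:,0].min(),fl[:,0].max(),cp[:,1].max(),cp[:,0].min(),cp[:,0].max()])
ob=np.array([d(275,75)[1],d(88,0)[0],d(460,0)[0],d(0,614)[1],d(101,0)[0],d(437,0)[0]])
s=least_squares(lambda p:np.r_[bar(p)-ob,p[3:]*30],[0,0,.031,0,0],x_scale=[.01,.01,.01,.1,.1])
print("barrel in tool",(s.x[:3]*1e3).round(1),np.degrees(s.x[3:]).round(2),s.fun.round(2))
mid=np.linalg.inv(T)@np.append(s.x[:3],1);print("mid in slot (relative fit)",(mid[:3]*1e3).round(1))
mid=np.linalg.inv(T)@np.array([0,0,.031,1]);print("nominal mid in slot (relative fit)",(mid[:3]*1e3).round(1))
E
```

```text
slot dp(mm) [ 1.2 -0.1 -0.4] drot deg [ 0.4   0.09 -0.07] res 1.2
barrel in tool [-0.9  0.3 34.9] [-0.77  2.11] [ 0.54  0.12 -0.23 -0.43 -0.74  0.82 -0.4   1.1 ]
mid in slot (relative fit) [120.    1.9  -0.8]
nominal mid in slot (relative fit) [119.1   1.6   3.1]
```

Emit:
drive_tool:
  series:
    - [[0.2,-0.02,-0.01,0.005,0,0],[0.4,-0.02,-0.01,0.005,0,0],[0.45,-0.02,-0.01,0.005,0,0],[0.45,-0.02,-0.01,0.005,0,0]]

```text
t: 7.63
ee_pos: [0.6134, 0.1309, 0.1952]
tcp_rot: [0.239, 0.144, 0.96, -0.033]
wrist_force: [1.2, 0.1, -1.4]
gripper_width: 0.443
```

```bash
python3 - <<'E'
from slot import *
go((82,0,0))
im=get_image("side");save("d6",im,(220,180,320,260),7)
E
```

```text
t 7.6333 ee [0.6134 0.1309 0.1952] slot tcp [81.6  1.  36.1] mid [81.5  1.2  5.1] rot to go (unit) [ 0.003 -0.001 -0.001] F [ 1.2  0.1 -1.4]
tool shift units to (82, 0, 0) [-0.006 -0.015  0.064]
```

View pics/d6.png

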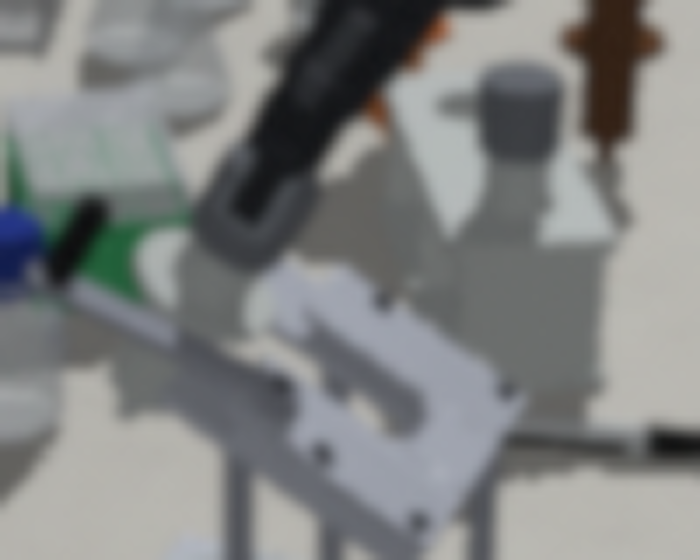

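Emit:
drive_tool:
  series:
    - [[0,-0.015,0.02,0,0,0],[0,-0.015,0.04,0,0,0],[0,-0.015,0.04,0,0,0]]

```text
t: 7.93
ee_pos: [0.6157, 0.1276, 0.1914]
tcp_rot: [0.239, 0.146, 0.96, -0.034]
wrist_force: [-0.0, -1.0, -2.1]
gripper_width: 0.446
```

Emit:
drive_tool:
  series:
    - [[0,0,0.015,0,0,0],[0,0,0.015,0,0,0],[0,0,0.015,0,0,0]]

```text
t: 8.18
ee_pos: [0.6157, 0.128, 0.19]
tcp_rot: [0.239, 0.145, 0.96, -0.034]
wrist_force: [0.3, 0.6, -2.5]
gripper_width: 0.447
```

Emit:
drive_tool:
  series:
    - [[0,0,0.015,0,0,0],[0,0,0.015,0,0,0],[0,0,0.015,0,0,0]]

```text
t: 8.43
ee_pos: [0.6164, 0.1281, 0.1895]
tcp_rot: [0.239, 0.145, 0.96, -0.034]
wrist_force: [-0.6, -0.2, 1.6]
gripper_width: 0.444
```

```bash
python3 -c "
from slot import *
go((82,0,0))"
```

```text
t 8.4333 ee [0.6164 0.1281 0.1895] slot tcp [82.2 -0.9 29.4] mid [82.1 -0.7 -1.6] rot to go (unit) [ 0.002 -0.001 -0.001] F [-0.6 -0.2  1.6]
tool shift units to (82, 0, 0) [ 0.001  0.009 -0.02 ]
```

Emit:
drive_tool:
  series:
    - [[0,0.01,-0.022,0,0,0],[0.1,0.01,-0.022,0,0,0],[0.2,0.01,-0.022,0,0,0],[0.3,0.01,-0.022,0,0,0],[0.3,0.01,-0.022,0,0,0]]

```text
t: 8.85
ee_pos: [0.593, 0.1362, 0.1776]
tcp_rot: [0.237, 0.144, 0.96, -0.034]
wrist_force: [-1.2, 0.5, -2.3]
gripper_width: 0.443
```

```bash
python3 - <<'E'
from slot import *
go((30,0,0))
im=get_image("side");save("d7",im,(220,180,320,260),7)
im=get_image("wrist");save("w7",im,s=1.5)
E
```

```text
t 8.85 ee [0.593  0.1362 0.1776] slot tcp [54.8 -0.  30.5] mid [54.6  0.1 -0.5] rot to go (unit) [ 0.002 -0.003  0.   ] F [-1.2  0.5 -2.3]
tool shift units to (30, 0, 0) [ 0.308 -0.001 -0.005]
```

View pics/d7.png

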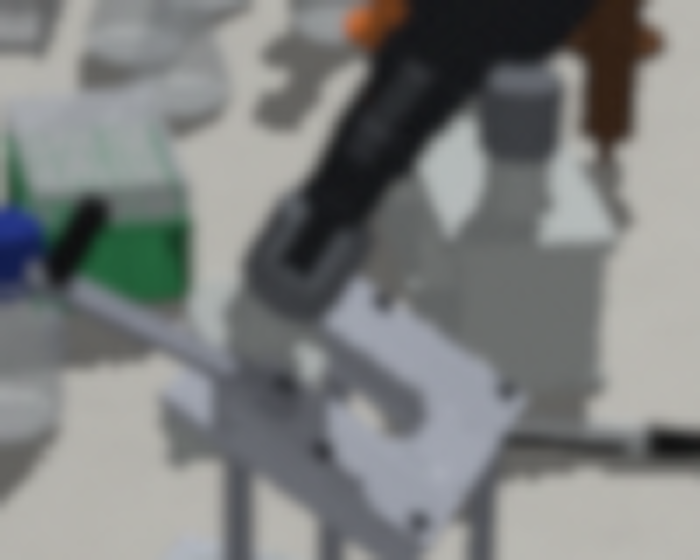

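View pics/w7.png

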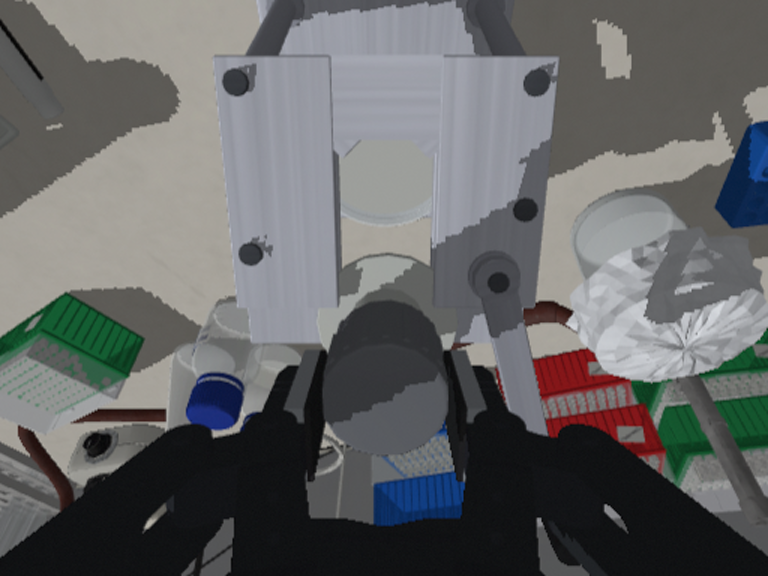

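Emit:
drive_tool:
  series:
    - [[0.15,0,-0.003,0,0,0],[0.3,0,-0.003,0,0,0],[0.4,0,-0.003,0,0,0],[0.4,0,-0.003,0,0,0]]

```text
t: 9.28
ee_pos: [0.5669, 0.1442, 0.1637]
tcp_rot: [0.238, 0.144, 0.96, -0.034]
wrist_force: [-1.0, 0.2, -1.9]
gripper_width: 0.442
```

```bash
python3 -c "
from slot import *
go((2,0,0))"
```

```text
t 9.2833 ee [0.5669 0.1442 0.1637] slot tcp [24.1  0.  31. ] mid [24.   0.1  0. ] rot to go (unit) [ 0.002 -0.002 -0.   ] F [-1.   0.2 -1.9]
tool shift units to (2, 0, 0) [ 0.275 -0.002  0.001]
```

Emit:
drive_tool:
  series:
    - [[0.1,0,0,0,0,0],[0.2,0,0,0,0,0],[0.27,0,0,0,0,0],[0.27,0,0,0,0,0]]

```text
t: 9.62
ee_pos: [0.5488, 0.1498, 0.1537]
tcp_rot: [0.238, 0.144, 0.96, -0.034]
wrist_force: [-0.0, -0.4, -1.9]
gripper_width: 0.444
```

```bash
python3 -c "
from slot import *
go((-1,0,-1))"
```

```text
t 9.6167 ee [0.5488 0.1498 0.1537] slot tcp [ 2.7 -0.  31.1] mid [2.6 0.1 0.1] rot to go (unit) [ 0.002 -0.002 -0.   ] F [-0.  -0.4 -1.9]
tool shift units to (-1, 0, -1) [ 0.045 -0.001  0.014]
```

Emit:
drive_tool:
  series:
    - [[0.02,0,0.015,0,0,0],[0.035,0,0.02,0,0,0],[0.035,0,0.02,0,0,0],[0.035,0,0.02,0,0,0]]

```text
t: 9.95
ee_pos: [0.5487, 0.1499, 0.1521]
tcp_rot: [0.239, 0.145, 0.96, -0.034]
wrist_force: [-0.7, -0.2, -1.4]
gripper_width: 0.445
```

```bash
python3 - <<'E'
from slot import *
go((-1,0,-2))
st=arm.get_state();print(TS[:3,:3].T@st["wrist_force"])
im=get_image("wrist");save("w8",im,s=1.5)
E
```

```text
t 9.95 ee [0.5487 0.1499 0.1521] slot tcp [ 1.8  0.  29.8] mid [ 1.7  0.2 -1.2] rot to go (unit) [ 0.002 -0.001 -0.001] F [-0.7 -0.2 -1.4]
tool shift units to (-1, 0, -2) [ 0.034 -0.002  0.009]
[-1.17339972 -0.4299946  -0.9835395 ]
```

View pics/w8.png

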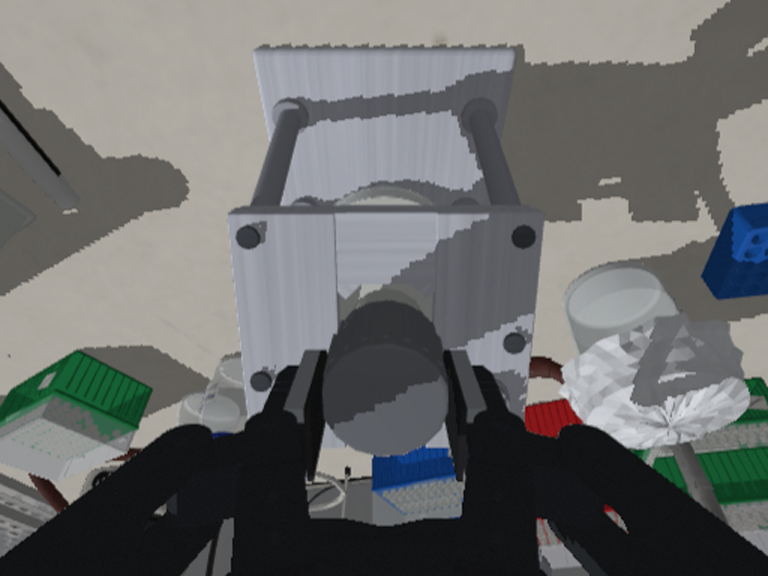

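Emit:
drive_tool:
  series:
    - [[0.02,0,0.005,0,0,0],[0.03,0,0.005,0,0,0],[0.03,0,0.005,0,0,0],[0.03,0,0.005,0,0,0]]

```text
t: 10.33
ee_pos: [0.5469, 0.1507, 0.151]
tcp_rot: [0.239, 0.145, 0.96, -0.034]
wrist_force: [-0.1, 0.2, 5.4]
gripper_width: 0.445
```

```bash
python3 - <<'E'
from slot import *
st,_,_=where();print(TS[:3,:3].T@st["wrist_force"])
E
```

```text
t 10.3333 ee [0.5469 0.1507 0.151 ] slot tcp [-0.5  0.3 29.6] mid [-0.5  0.4 -1.4] rot to go (unit) [ 0.003 -0.001 -0.001] F [-0.1  0.2  5.4]
[2.42122017 0.13530879 4.8655017 ]
```

Emit:
drive_tool:
  series:
    - [[0,0,-0.005,0,0,0],[0,0,-0.005,0,0,0],[0,0,-0.005,0,0,0],[0,0,-0.005,0,0,0],[0,0,-0.005,0,0,0]]
  gripper: 1

```text
t: 10.75
ee_pos: [0.5462, 0.1504, 0.1504]
tcp_rot: [0.238, 0.145, 0.96, -0.034]
wrist_force: [-1.0, 1.1, -0.4]
gripper_width: 0.998
```

Emit:
drive_tool:
  series:
    - [[0,0,-0.05,0,0,0],[0,0,-0.4,0,0,0],[0,0,-0.8,0,0,0],[0,0,-1,0,0,0]]

```text
t: 11.08
ee_pos: [0.51, 0.1624, 0.2245]
tcp_rot: [0.239, 0.145, 0.959, -0.033]
wrist_force: [1.0, 0.0, 0.5]
gripper_width: 1.0
```

Emit:
drive_tool:
  series:
    - [[0,0,-0.2,0,0,0],[0,0,-0.2,0,0,0]]

```text
t: 11.25
ee_pos: [0.5035, 0.1652, 0.2393]
tcp_rot: [0.24, 0.145, 0.959, -0.032]
wrist_force: [0.3, 0.9, 0.8]
gripper_width: 1.0
```

```bash
python3 - <<'E'
from slot import *
st,_,_=where()
im=get_image("wrist");save("w9",im,s=1.5);np.savez("w9.npz",**im);np.savez("w9st.npz",**st)
im=get_image("side");save("d9",im,(220,160,320,260),6)
E
```

```text
t 11.25 ee [0.5035 0.1652 0.2393] slot tcp [  0.6   1.4 129.1] mid [ 0.6  1.7 98.1] rot to go (unit) [ 0.005  0.001 -0.002] F [0.3 0.9 0.8]
```

View pics/w9.png

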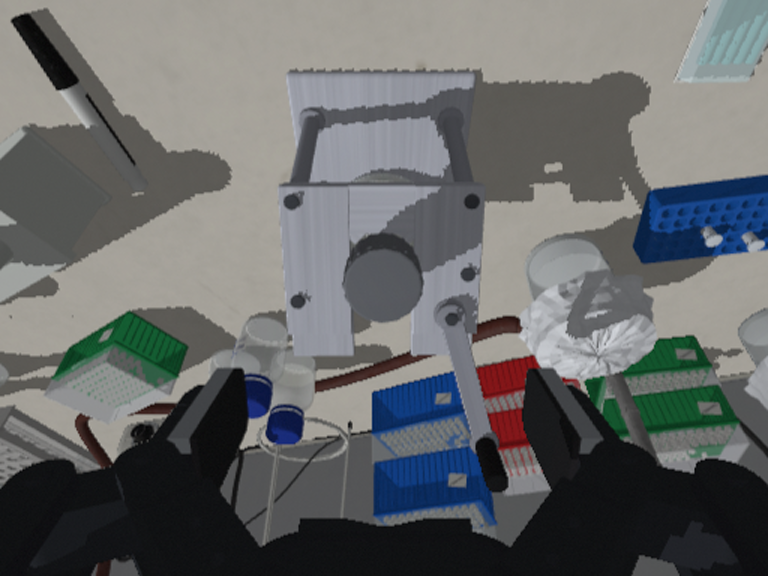

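View pics/d9.png

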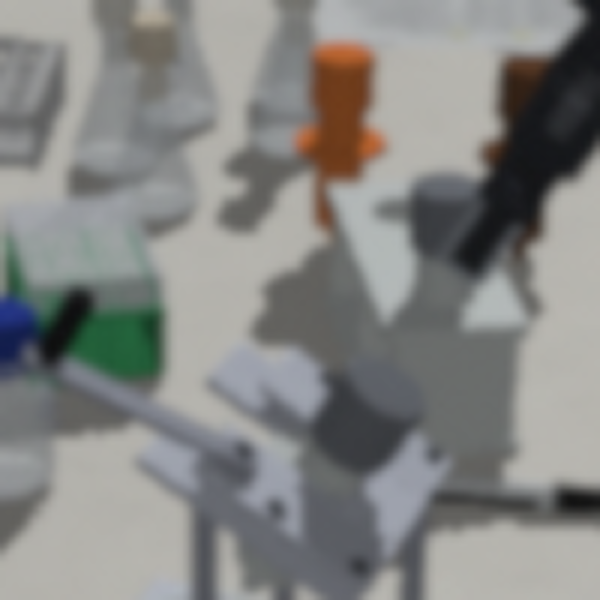

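```bash
python3 - <<'E'
from slot import *
im=dict(np.load("w9.npz"));st=dict(np.load("w9st.npz"))
C=cloud(im,st);L=(C-TS[:3,3])@TS[:3,:3]*1e3
g=L[(np.abs(L[...,0])<35)&(np.abs(L[...,1])<35)&(L[...,2]>58)&(L[...,2]<75)]
print("captop",len(g),np.median(g,axis=0).round(1),((g.max(0)+g.min(0))/2).round(1),np.ptp(g,axis=0).round(1))
q=g[g[:,2]>62];A=np.c_[q[:,:2],np.ones(len(q))];print("tilt slopes",np.linalg.lstsq(A,q[:,2],rcond=None)[0])
g=L[(L[...,0]>90)&(L[...,0]<150)&(L[...,1]>30)&(L[...,1]<110)&(L[...,2]>21)&(L[...,2]<70)]
for z in range(20,70,8):
    k=g[(g[:,2]>z)&(g[:,2]<=z+8)]
    if len(k): print(z,len(k),k.mean(0).round(1),k.min(0).round(1),k.max(0).round(1))
E
```

```text
captop 2197 [-4.6 -0.2 66.8] [-3.2 -0.3 63.5] [40.4 41.1 11. ]
tilt slopes [2.15398727e-02 8.33537933e-06 6.67718978e+01]
20 421 [107.7  62.7  22.3] [90. 51. 21.] [129.8  76.8  28. ]
28 77 [118.6  66.   32.2] [116.2  60.5  28.1] [124.6  74.3  36. ]
36 85 [118.7  65.7  40. ] [115.9  60.3  36.2] [125.8  73.8  43.9]
44 90 [118.9  65.6  48. ] [116.   60.6  44.1] [125.5  73.8  52. ]
52 197 [121.2  66.8  57.6] [116.   60.4  52. ] [130.1  73.9  60. ]
60 36 [122.5  66.6  60.4] [116.3  61.2  60. ] [127.7  72.9  61.3]
```

Emit:
drive_tool:
  series:
    - [[-0.45,0.2,0,0,0,0],[-0.9,0.4,0.1,0,0,0],[-1,0.55,0.15,0,0,0]]
  gripper: 0.5
  newtons: 20

```text
t: 11.6
ee_pos: [0.5936, 0.1805, 0.2635]
tcp_rot: [0.24, 0.147, 0.959, -0.034]
wrist_force: [0.2, -0.7, 0.2]
gripper_width: 0.605
```

Emit:
drive_tool:
  series:
    - [[-0.3,0.15,0.1,0,0,0],[-0.5,0.27,0.2,0,0,0],[-0.52,0.27,0.2,0,0,0],[-0.52,0.27,0.2,0,0,0]]

```text
t: 11.93
ee_pos: [0.6384, 0.1893, 0.2657]
tcp_rot: [0.238, 0.146, 0.96, -0.035]
wrist_force: [-0.8, -0.5, -0.0]
gripper_width: 0.5
```

```bash
python3 - <<'E'
from slot import *
st,_,_=where()
im=get_image("wrist");save("w10",im,s=1.5)
C=cloud(im,st);L=(C-TS[:3,3])@TS[:3,:3]*1e3
g=L[(L[...,0]>100)&(L[...,0]<150)&(L[...,1]>40)&(L[...,1]<95)&(L[...,2]>30)&(L[...,2]<66)]
for z in range(28,66,6):
    k=g[(g[:,2]>z)&(g[:,2]<=z+6)]
    if len(k): print(z,len(k),k.mean(0).round(1),k.min(0).round(1),k.max(0).round(1))
E
```

```text
t 11.9333 ee [0.6384 0.1893 0.2657] slot tcp [120.6  64.1  95.2] mid [120.5  64.1  64.2] rot to go (unit) [ 0.    -0.002 -0.001] F [-0.8 -0.5 -0. ]
28 27 [118.3  67.5  32. ] [116.5  61.2  30.2] [121.2  74.   33.9]
34 47 [118.2  67.6  37. ] [116.6  61.2  34.1] [121.4  73.9  39.8]
40 50 [118.3  67.4  43.2] [116.4  61.3  40. ] [121.6  74.2  45.9]
46 55 [118.2  67.4  49.2] [116.8  61.3  46. ] [121.9  74.1  51.7]
52 62 [119.1  67.9  55.5] [116.4  61.3  52.1] [128.2  74.3  58. ]
58 287 [123.1  67.5  59.6] [116.8  61.4  58. ] [129.8  74.2  61.4]
```

View pics/w10.png

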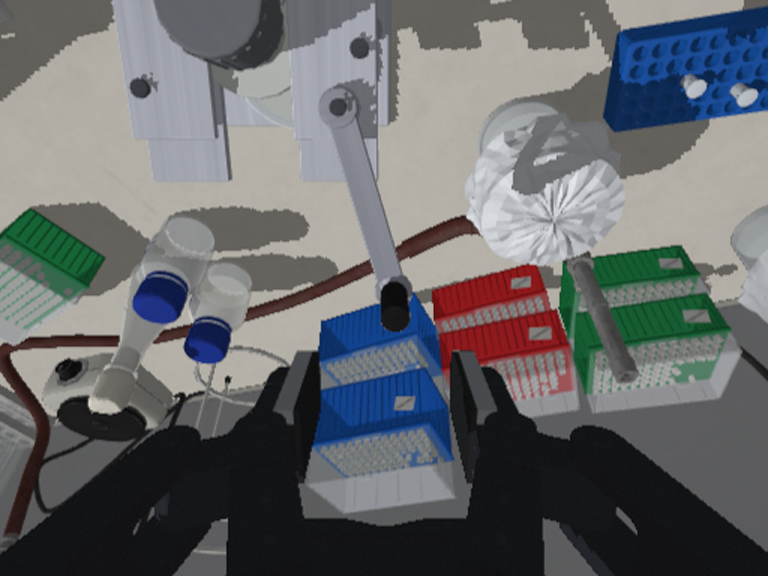

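Emit:
drive_tool:
  series:
    - [[-0.03,0.045,0.1,0,0,0],[-0.03,0.045,0.4,0,0,0],[-0.03,0.045,0.75,0,0,0],[-0.03,0.045,0.82,0,0,0],[-0.03,0.045,0.82,0,0,0]]

```text
t: 12.4
ee_pos: [0.6691, 0.1831, 0.208]
tcp_rot: [0.237, 0.145, 0.96, -0.036]
wrist_force: [-0.3, -0.3, 0.3]
gripper_width: 0.504
```

```bash
python3 - <<'E'
from slot import *
st,_,_=where()
im=get_image("wrist");save("w11",im,s=1.5)
E
```

```text
t 12.4 ee [0.6691 0.1831 0.208 ] slot tcp [121.   67.3  29.7] mid [120.8  67.3  -1.3] rot to go (unit) [-0.    -0.003 -0.001] F [-0.3 -0.3  0.3]
```

View pics/w11.png

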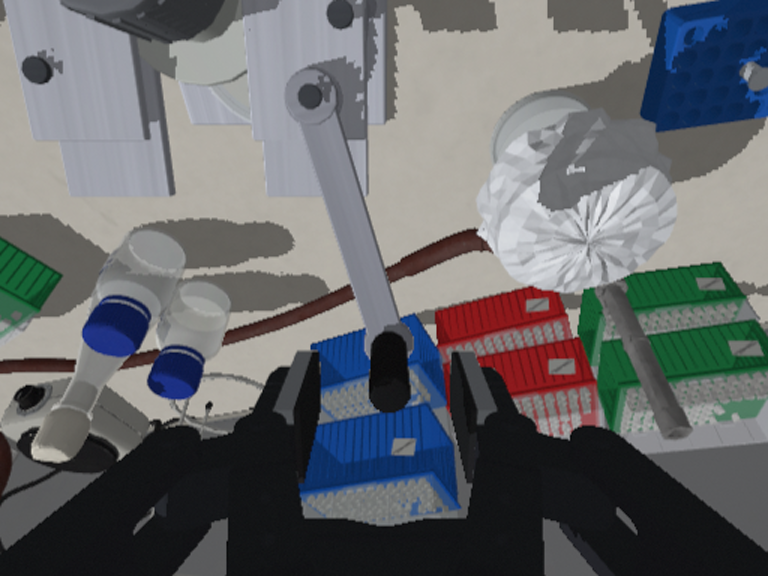

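Emit:
drive_tool:
  series:
    - [[-0.02,0,0,0,0,0],[-0.02,0,0,0,0,0],[-0.02,0,0,0,0,0],[-0.02,0,0,0,0,0],[-0.02,0,0,0,0,0]]
  gripper: 0
  newtons: 20

```text
t: 12.87
ee_pos: [0.6721, 0.1849, 0.2137]
tcp_rot: [0.24, 0.145, 0.959, -0.033]
wrist_force: [-2.8, 0.3, 6.2]
gripper_width: 0.141
```

```bash
python3 - <<'E'
from slot import *
st,_,_=where();print(st["gripper_width"])
# arc waypoints relative to current post angle, in tool units
r=95;p=np.array([34,42.]);a0=np.arctan2(67.5-42,123.2-34)
print(np.degrees(a0))
for d in (0,15,30,45,60,75,90,100,105):
    a=a0-np.radians(d);q=p+r*np.array([np.cos(a),np.sin(a)]);q0=p+r*np.array([np.cos(a0),np.sin(a0)])
    print(d,q.round(1),"cum units",-((q-q0)[0]/80).round(3),((q-q0)[1]/80).round(3))
E
```

```text
t 12.8667 ee [0.6721 0.1849 0.2137] slot tcp [125.8  69.8  33.6] mid [125.8  70.    2.6] rot to go (unit) [ 0.004 -0.    -0.001] F [-2.8  0.3  6.2]
0.14056522580427389
15.953879137389306
0 [125.3  68.1] cum units -0.0 0.0
15 [129.   43.6] cum units -0.046 -0.307
30 [126.2  18.9] cum units -0.01 -0.615
45 [117.1  -4.1] cum units 0.104 -0.903
60 [102.3 -24. ] cum units 0.288 -1.152
75 [ 82.9 -39.5] cum units 0.531 -1.345
90 [ 60.1 -49.3] cum units 0.815 -1.468
100 [ 43.9 -52.5] cum units 1.019 -1.507
105 [ 35.6 -53. ] cum units 1.122 -1.514
```

Emit:
drive_tool:
  series:
    - [[0,0,-0.06,0,0,0],[0,0,-0.1,0,0,0],[0,0,-0.1,0,0,0]]

```text
t: 13.12
ee_pos: [0.6676, 0.183, 0.2168]
tcp_rot: [0.237, 0.146, 0.96, -0.036]
wrist_force: [7.6, -1.6, -9.4]
gripper_width: 0.129
```

Emit:
drive_tool:
  series:
    - [[-0.03,-0.15,0,0,0,0],[-0.046,-0.31,0,0,0,0],[-0.035,-0.46,0,0,0,0],[-0.01,-0.615,0,0,0,0],[-0.01,-0.615,0,0,0,0]]

```text
t: 13.53
ee_pos: [0.6535, 0.1348, 0.2194]
tcp_rot: [0.238, 0.146, 0.959, -0.035]
wrist_force: [0.1, 0.0, 0.5]
gripper_width: -0.0
```

```bash
python3 - <<'E'
from slot import *
st,_,_=where();print(st["gripper_width"])
im=get_image("wrist");save("w12",im,s=1.5)
E
```

```text
t 13.5333 ee [0.6535 0.1348 0.2194] slot tcp [125.8  16.5  40.1] mid [125.7  16.5   9.1] rot to go (unit) [ 0.001 -0.001 -0.003] F [0.1 0.  0.5]
-0.00021758491847376977
```

View pics/w12.png

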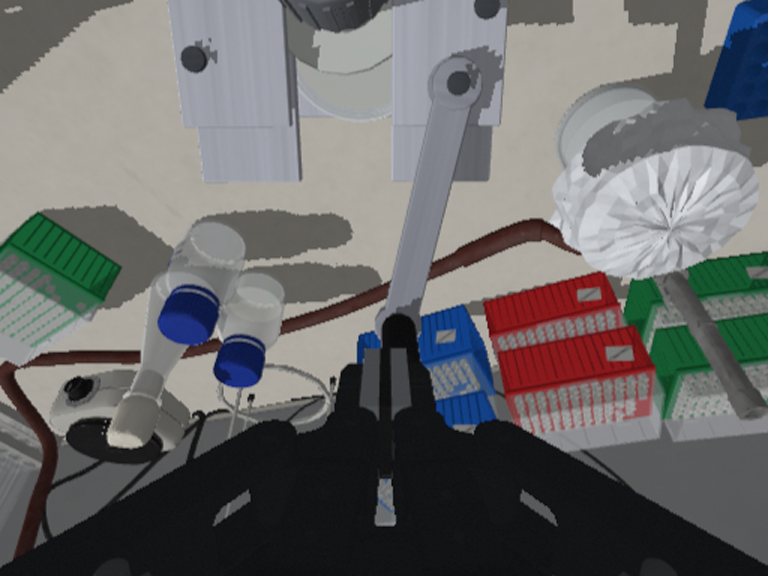

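```bash
python3 - <<'E'
from slot import *
st,_,_=where()
im=get_image("wrist");C=cloud(im,st);L=(C-TS[:3,3])@TS[:3,:3]*1e3
save("w12c",im,(220,190,320,270),6)
c=im["color"].astype(int)
g=L[(L[...,0]>90)&(L[...,0]<150)&(L[...,1]>-20)&(L[...,1]<50)&(L[...,2]>22)&(L[...,2]<62)]
for z in range(22,62,5):
    k=g[(g[:,2]>z)&(g[:,2]<=z+5)]
    if len(k): print(z,len(k),k.mean(0).round(1),k.min(0).round(1),k.max(0).round(1))
# arm direction: points at z 19..23 along arm
k=L[(L[...,2]>18.5)&(L[...,2]<23.5)&(L[...,0]>50)&(L[...,0]<112)&(L[...,1]>0)&(L[...,1]<60)]
p=np.polyfit(k[:,0],k[:,1],1);print(len(k),p,"angle",np.degrees(np.arctan(p[0])), "y at 34",np.polyval(p,34))
E
```

```text
t 13.5833 ee [0.6541 0.1364 0.22  ] slot tcp [126.1  18.1  40.5] mid [126.1  18.2   9.5] rot to go (unit) [ 0.002 -0.001 -0.003] F [-0.  -0.1 -0.5]
22 572 [107.4  24.3  22.7] [90.  11.3 22. ] [128.5  35.2  27. ]
27 71 [119.8  20.7  29.4] [118.2  14.5  27. ] [123.3  27.5  31.9]
32 75 [119.8  20.6  34.5] [118.1  14.   32.1] [123.6  27.4  36.9]
37 84 [119.8  20.5  39.7] [118.1  14.   37. ] [124.   27.5  42. ]
42 88 [119.9  20.5  44.6] [118.   14.1  42. ] [123.7  27.3  47. ]
47 91 [119.6  21.1  49.6] [118.   14.7  47. ] [123.8  27.6  51.9]
52 81 [119.3  21.6  54.2] [117.8  15.8  52. ] [123.2  27.4  57. ]
57 40 [121.2  25.5  58.8] [118.3  21.9  57.1] [123.3  27.5  60.7]
2658 [-0.22329565 48.54820016] angle -12.587402792822592 y at 34 40.95614818384722
```

View pics/w12c.png

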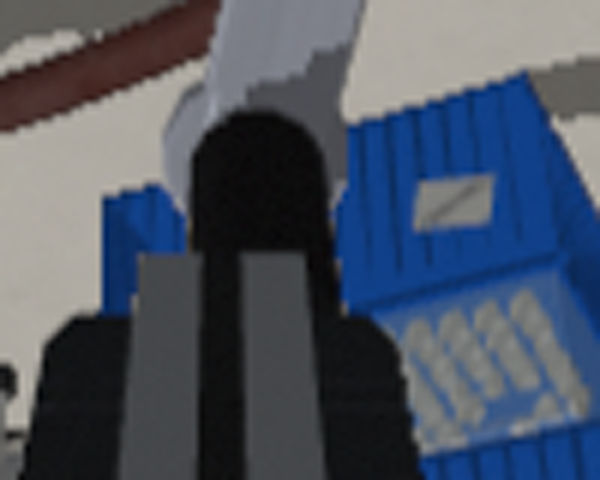

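```bash
python3 - <<'E'
from slot import *
st,_,_=where()
im=get_image("wrist");C=cloud(im,st);L=(C-TS[:3,3])@TS[:3,:3]*1e3
for u,v in((165,270),(165,350),(165,450),(275,270),(275,350),(275,450),(255,150),(255,200),(255,240),(222,300),(222,400),(70,340),(330,260),(100,400),(360,400)):
    U,V=int(220+u/6),int(190+v/6);print((u,v),L[V,U].round(1), im["color"][V,U])
E
```

```text
t 13.6333 ee [0.6544 0.1377 0.2202] slot tcp [126.1  19.5  40.8] mid [126.1  19.6   9.8] rot to go (unit) [ 0.003 -0.001 -0.002] F [ 0.6  0.4 -0.2]
(165, 270) [115.   14.   68.7] [69 72 74]
(165, 350) [115.   14.3  81.3] [69 71 74]
(165, 450) [114.9  14.6  95.1] [69 71 74]
(275, 270) [114.3  22.4  70.1] [69 71 74]
(275, 350) [114.9  22.1  81.5] [69 71 74]
(275, 450) [114.6  21.6  95.7] [70 73 75]
(255, 150) [118.6  21.7  35.8] [14 13 13]
(255, 200) [118.5  21.5  47.2] [10  9 10]
(255, 240) [118.3  21.3  56.3] [10 11 11]
(222, 300) [114.8  18.6  74.2] [16 16 16]
(222, 400) [115.   18.6  88. ] [14 15 17]
(70, 340) [118.5   6.7  72.9] [17 17 20]
(330, 260) [ 258.3   46.7 -228.5] [ 14  56 122]
(100, 400) [118.4   9.5  82. ] [18 19 20]
(360, 400) [119.   28.6  81.2] [17 18 20]
```

```bash
python3 - <<'E'
from slot import *
st,Rm,_=where()
im=get_image("wrist");C=cloud(im,st);L=(C-st["ee_pos"])@Rm*1e3
save("w13c",im,(180,200,340,290),5)
for U in (247,265,240,273):
    print(U,[(V,*L[V,U].round(0).astype(int)) for V in range(222,300,5) if np.isfinite(L[V,U,0])])
E
```

```text
t 13.6833 ee [0.6545 0.1385 0.2202] slot tcp [126.   20.3  40.8] mid [126.   20.5   9.8] rot to go (unit) [ 0.003 -0.001 -0.001] F [ 1.   0.3 -0.6]
247 [(222, np.int64(-3), np.int64(-7), np.int64(19)), (227, np.int64(-137), np.int64(-16), np.int64(301)), (232, np.int64(11), np.int64(-6), np.int64(-25)), (237, np.int64(11), np.int64(-5), np.int64(-31)), (242, np.int64(12), np.int64(-5), np.int64(-36)), (247, np.int64(11), np.int64(-5), np.int64(-39)), (252, np.int64(11), np.int64(-5), np.int64(-44)), (257, np.int64(12), np.int64(-5), np.int64(-49)), (262, np.int64(12), np.int64(-5), np.int64(-53)), (267, np.int64(12), np.int64(-5), np.int64(-56)), (272, np.int64(11), np.int64(-5), np.int64(-58)), (277, np.int64(13), np.int64(-4), np.int64(-65)), (282, np.int64(12), np.int64(-4), np.int64(-67)), (287, np.int64(12), np.int64(-4), np.int64(-70)), (292, np.int64(13), np.int64(-4), np.int64(-73)), (297, np.int64(12), np.int64(-4), np.int64(-76))]
265 [(222, np.int64(7), np.int64(4), np.int64(-3)), (227, np.int64(7), np.int64(4), np.int64(-10)), (232, np.int64(12), np.int64(3), np.int64(-26
[... 1550 characters left out ...]
int64(280)), (232, np.int64(-132), np.int64(24), np.int64(272)), (237, np.int64(-136), np.int64(23), np.int64(264)), (242, np.int64(8), np.int64(7), np.int64(-28)), (247, np.int64(7), np.int64(7), np.int64(-33)), (252, np.int64(8), np.int64(6), np.int64(-38)), (257, np.int64(7), np.int64(6), np.int64(-41)), (262, np.int64(12), np.int64(6), np.int64(-53)), (267, np.int64(11), np.int64(5), np.int64(-56)), (272, np.int64(13), np.int64(5), np.int64(-61)), (277, np.int64(14), np.int64(5), np.int64(-67)), (282, np.int64(12), np.int64(5), np.int64(-67)), (287, np.int64(12), np.int64(5), np.int64(-70)), (292, np.int64(12), np.int64(5), np.int64(-73)), (297, np.int64(13), np.int64(4), np.int64(-76))]
```

View pics/w13c.png

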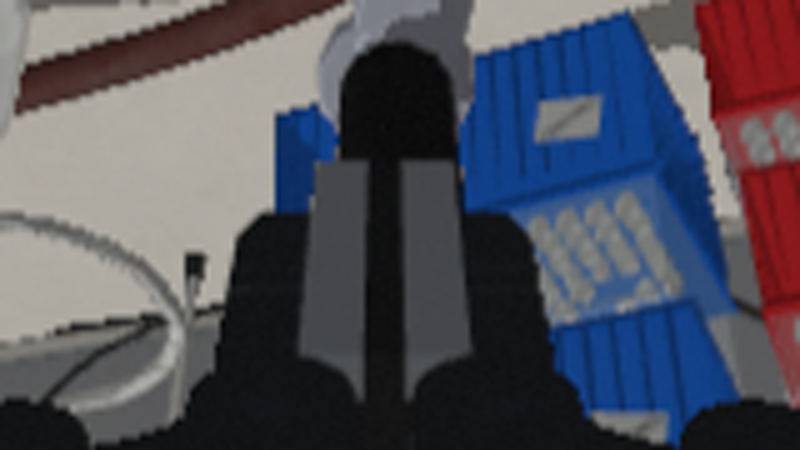

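Emit:
drive_tool:
  series:
    - [[0,0,0,0,0,0],[0,0,0,0,0,0],[0,0,0,0,0,0],[0,0,0.05,0,0,0],[0,0,0.1,0,0,0]]
  gripper: 0.5

```text
t: 14.15
ee_pos: [0.6581, 0.1371, 0.2119]
tcp_rot: [0.239, 0.145, 0.96, -0.034]
wrist_force: [0.3, 0.4, -0.4]
gripper_width: 0.5
```

Emit:
drive_tool:
  series:
    - [[0,0.01,0.1,0,0,0],[0,0.01,0.2,0,0,0],[0,0.01,0.2,0,0,0]]

```text
t: 14.4
ee_pos: [0.6649, 0.1345, 0.1952]
tcp_rot: [0.237, 0.145, 0.96, -0.035]
wrist_force: [-0.6, -1.0, -0.7]
gripper_width: 0.501
```

```bash
python3 - <<'E'
from slot import *
st,Rm,_=where()
im=get_image("wrist");C=cloud(im,st);L=(C-TS[:3,3])@TS[:3,:3]*1e3
save("w14",im,s=1.5)
W=(C-st["ee_pos"])@Rm*1e3
k=(W[...,2]<-5)&(W[...,2]>-45)&(np.abs(W[...,1])>10)&(np.abs(W[...,1])<40)&(np.abs(W[...,0])<25)
q=W[k];print("finger tip tool z max",np.percentile(q[:,2],[90,99,100]))
g=L[(L[...,0]>90)&(L[...,0]<150)&(L[...,1]>5)&(L[...,1]<38)&(L[...,2]>28)&(L[...,2]<62)];print(g.min(0),g.max(0))
im=get_image("side");save("d14",im,(180,160,300,250),6)
E
```

```text
t 14.4 ee [0.6649 0.1345 0.1952] slot tcp [124.1  19.5  13.5] mid [123.9  19.6 -17.5] rot to go (unit) [ 0.001 -0.003 -0.001] F [-0.6 -1.  -0.7]
finger tip tool z max [-24.10857322  -7.330642    -5.31315401]
[117.7697718   14.0920021   28.05366939] [132.50987404  27.63145759  61.26518955]
```

View pics/w14.png

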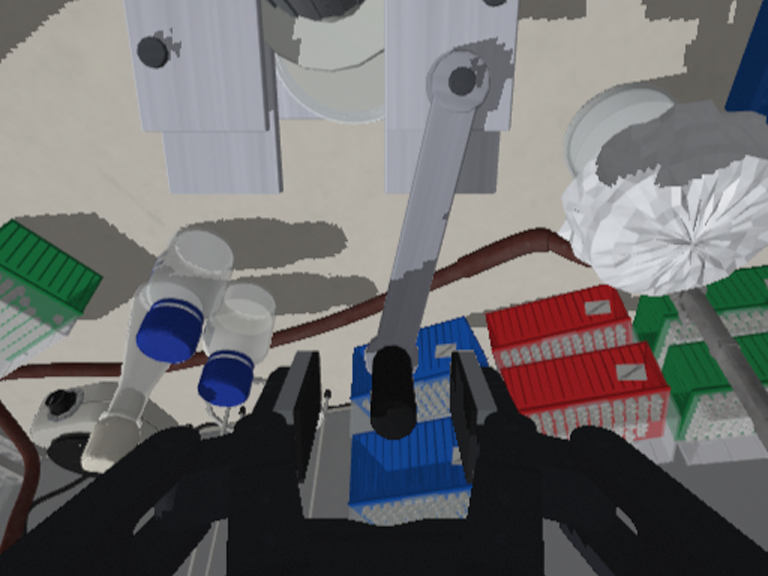

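View pics/d14.png

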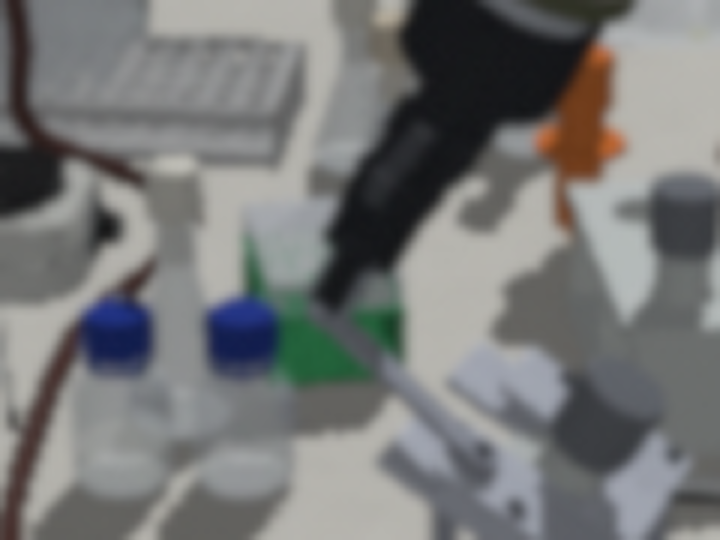

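Emit:
drive_tool:
  series:
    - [[-0.01,0.015,0,0,0,0],[-0.01,0.015,0,0,0,0],[-0.01,0.015,0,0,0,0],[-0.01,0.015,0,0,0,0],[-0.01,0.015,0,0,0,0]]
  gripper: 0
  newtons: 40

```text
t: 14.92
ee_pos: [0.6665, 0.1367, 0.1988]
tcp_rot: [0.239, 0.145, 0.96, -0.034]
wrist_force: [-0.3, 0.6, 0.8]
gripper_width: 0.148
```

```bash
python3 - <<'E'
from slot import *
st,Rm,_=where();print(st["gripper_width"],TS[:3,:3].T@st["wrist_force"])
im=get_image("wrist");save("w15",im,(150,180,370,330),3.5)
E
```

```text
t 14.9167 ee [0.6665 0.1367 0.1988] slot tcp [126.5  22.1  16.3] mid [126.5  22.3 -14.7] rot to go (unit) [ 0.003 -0.001 -0.001] F [-0.3  0.6  0.8]
0.14809504725805372 [-0.03757602  0.49801537  0.87741727]
```

View pics/w15.png

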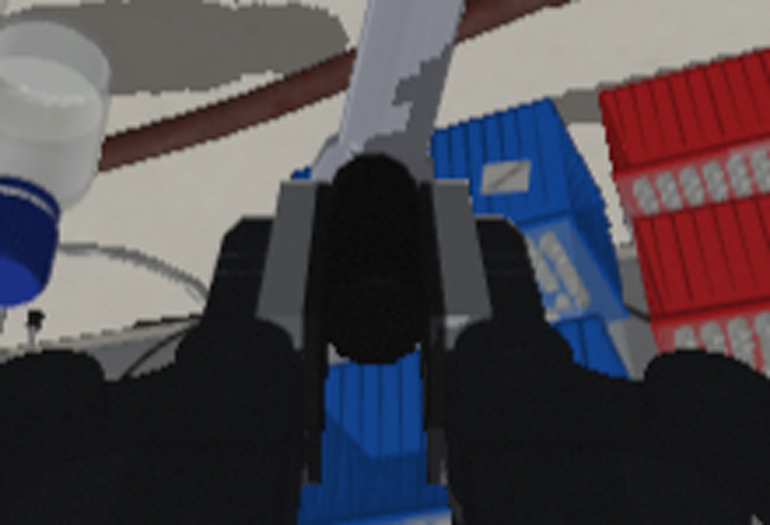

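Emit:
drive_tool:
  series:
    - [[0.045,-0.155,0,0,0,0],[0.104,-0.288,0,0,0,0],[0.189,-0.43,0,0,0,0],[0.279,-0.544,0,0,0,0],[0.279,-0.544,0,0,0,0]]

```text
t: 15.38
ee_pos: [0.6344, 0.0988, 0.1886]
tcp_rot: [0.239, 0.146, 0.959, -0.034]
wrist_force: [1.1, -3.5, 4.5]
gripper_width: 0.146
```

```bash
python3 - <<'E'
from slot import *
st,Rm,_=where();print(st["gripper_width"],TS[:3,:3].T@st["wrist_force"])
im=get_image("wrist");save("w16",im,s=1.5)
E
```

```text
t 15.3833 ee [0.6344 0.0988 0.1886] slot tcp [104.5 -23.6  16.5] mid [104.5 -23.5 -14.5] rot to go (unit) [ 0.002 -0.    -0.003] F [ 1.1 -3.5  4.5]
0.14555013472154632 [ 3.95271623 -2.99998341  2.96942668]
```

View pics/w16.png

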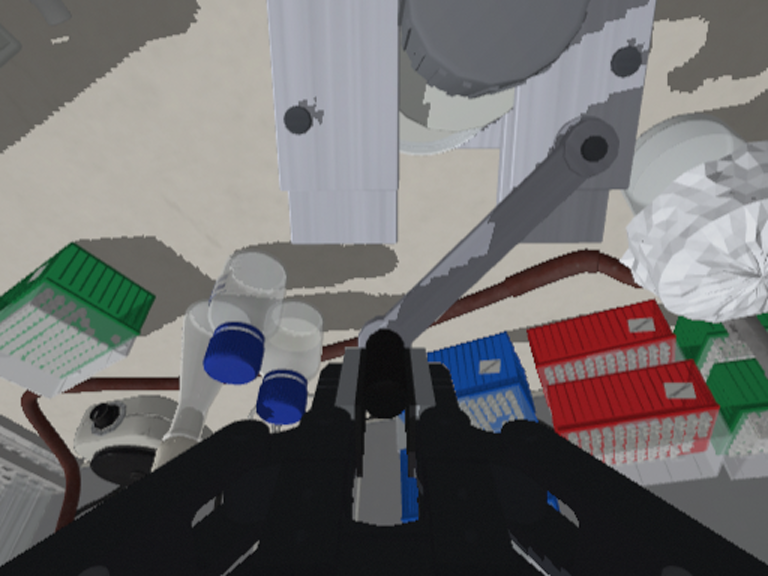

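Emit:
drive_tool:
  series:
    - [[0.118,-0.09,0,0,0,0],[0.235,-0.175,0,0,0,0],[0.38,-0.255,0,0,0,0],[0.514,-0.31,0,0,0,0],[0.514,-0.31,0,0,0,0]]

```text
t: 15.85
ee_pos: [0.5918, 0.0866, 0.1687]
tcp_rot: [0.239, 0.146, 0.959, -0.034]
wrist_force: [-3.2, -4.5, 7.4]
gripper_width: 0.147
```

```bash
python3 - <<'E'
from slot import *
st,Rm,_=where();print(st["gripper_width"],TS[:3,:3].T@st["wrist_force"])
im=get_image("wrist");save("w17",im,s=1.5)
E
```

```text
t 15.85 ee [0.5918 0.0866 0.1687] slot tcp [ 62.4 -47.8  16.4] mid [ 62.4 -47.7 -14.6] rot to go (unit) [ 0.002 -0.001 -0.002] F [-3.2 -4.5  7.4]
0.14657937525691583 [ 1.96290588 -5.20299179  7.31268163]
```

View pics/w17.png

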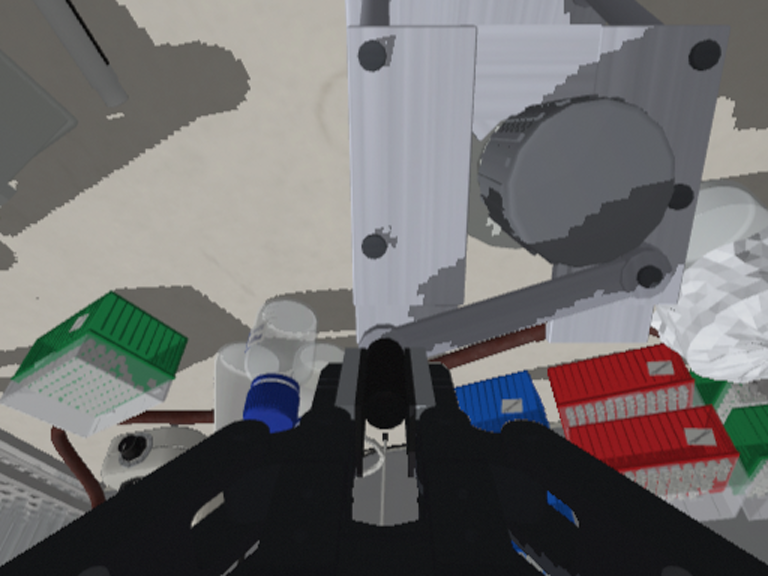

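Emit:
drive_tool:
  series:
    - [[0.12,-0.03,0,0,0,0],[0.25,-0.05,0,0,0,0],[0.33,-0.055,0,0,0,0],[0.37,-0.055,0,0,0,0],[0.37,-0.055,0,0,0,0]]

```text
t: 16.32
ee_pos: [0.5654, 0.0898, 0.1546]
tcp_rot: [0.238, 0.146, 0.96, -0.035]
wrist_force: [-10.7, -4.8, 10.2]
gripper_width: 0.143
```

```bash
python3 - <<'E'
from slot import *
st,Rm,_=where();print(st["gripper_width"],TS[:3,:3].T@st["wrist_force"])
im=get_image("wrist");save("w18",im,s=1.5)
C=cloud(im,st);L=(C-TS[:3,3])@TS[:3,:3]*1e3
k=L[(L[...,2]>18.5)&(L[...,2]<24)&(L[...,0]>10)&(L[...,0]<60)&(L[...,1]>-40)&(L[...,1]<25)]
p=np.polyfit(k[:,1],k[:,0],1);print(len(k),p,"angle off -y deg",np.degrees(np.arctan(p[0])))
E
```

```text
t 16.3167 ee [0.5654 0.0898 0.1546] slot tcp [ 32.7 -52.5  16.1] mid [ 32.6 -52.4 -14.9] rot to go (unit) [ 0.001 -0.002 -0.002] F [-10.7  -4.8  10.2]
0.14306038985633385 [-3.00344347 -7.70390488 13.11936581]
1681 [ 0.11519169 35.01486745] angle off -y deg 6.571035921414122
```

View pics/w18.png

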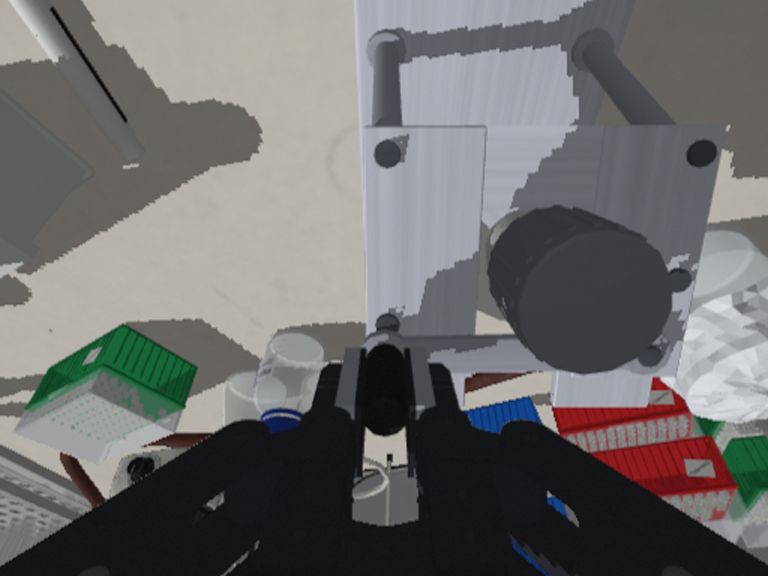

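Emit:
drive_tool:
  series:
    - [[0.03,0,-0.02,0,0,0],[0.05,0,-0.02,0,0,0],[0.05,0,-0.02,0,0,0]]

```text
t: 16.62
ee_pos: [0.5632, 0.0905, 0.1541]
tcp_rot: [0.239, 0.146, 0.959, -0.035]
wrist_force: [12.3, -5.7, -5.6]
gripper_width: 0.143
```

```bash
python3 - <<'E'
from slot import *
st,Rm,_=where();print(st["gripper_width"],TS[:3,:3].T@st["wrist_force"])
im=get_image("wrist");save("w19",im,(200,190,470,290),2.9)
E
```

```text
t 16.6167 ee [0.5632 0.0905 0.1541] slot tcp [ 30.4 -52.4  16.8] mid [ 30.4 -52.4 -14.2] rot to go (unit) [ 0.001 -0.    -0.002] F [12.3 -5.7 -5.6]
0.1427835929507886 [  9.19073607  -1.81007449 -11.28180527]
```

View pics/w19.png

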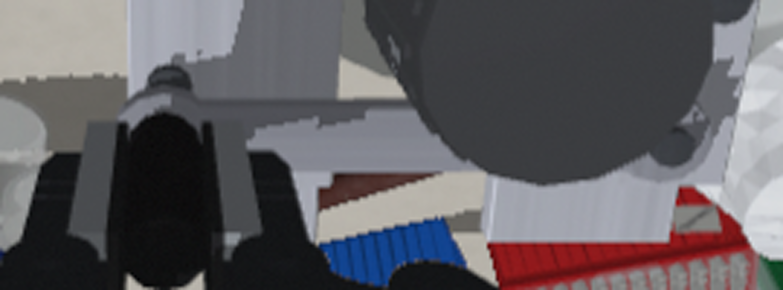

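Emit:
drive_tool:
  series:
    - [[0,0,0,0,0,0],[0,0,0,0,0,0],[0,0,0,0,0,0]]
  gripper: 0.35

```text
t: 16.92
ee_pos: [0.5619, 0.0931, 0.1537]
tcp_rot: [0.238, 0.145, 0.96, -0.034]
wrist_force: [0.2, 0.4, -0.2]
gripper_width: 0.347
```

Emit:
drive_tool:
  series:
    - [[0,0,-0.2,0,0,0],[0,0,-0.6,0,0,0],[0,0,-1,0,0,0],[0,0,-1,0,0,0]]

```text
t: 17.25
ee_pos: [0.5268, 0.1063, 0.2306]
tcp_rot: [0.242, 0.144, 0.959, -0.031]
wrist_force: [2.0, 0.3, 0.6]
gripper_width: 0.349
```

Emit:
drive_tool:
  series:
    - [[0,0,-0.4,0,0,0],[0,0,-0.8,0,0,0],[0.2,0,-1,0,0,0],[0.2,0,-1,0,0,0]]

```text
t: 17.58
ee_pos: [0.4756, 0.1213, 0.2911]
tcp_rot: [0.24, 0.143, 0.96, -0.032]
wrist_force: [0.7, 0.0, -0.0]
gripper_width: 0.35
```

```bash
python3 - <<'E'
from slot import *
st,Rm,_=where()
im=get_image("wrist");save("w20",im,s=1.5);np.savez("w20.npz",**im);np.savez("w20st.npz",**st)
C=cloud(im,st);L=(C-TS[:3,3])@TS[:3,:3]*1e3
g=L[(np.abs(L[...,0])<30)&(np.abs(L[...,1])<30)&(L[...,2]>58)&(L[...,2]<75)]
print("captop",len(g),((g.max(0)+g.min(0))/2).round(1),np.ptp(g,axis=0).round(1),np.median(g[:,2]))
q=g[g[:,2]>62];A=np.c_[q[:,:2],np.ones(len(q))];print("tilt slopes",np.linalg.lstsq(A,q[:,2],rcond=None)[0])
g=L[(L[...,0]>10)&(L[...,0]<70)&(L[...,1]>-80)&(L[...,1]<-30)&(L[...,2]>26)&(L[...,2]<70)]
print("post",len(g),g.min(0).round(1),g.max(0).round(1))
im=get_image("scene");save("s20",im,(170,110,310,320),3);np.savez("s20.npz",**im)
im=get_image("side");save("d20",im,(180,140,330,270),5)
E
```

```text
t 17.5833 ee [0.4756 0.1213 0.2911] slot tcp [ 12.8 -48.8 181.3] mid [ 12.8 -48.6 150.3] rot to go (unit) [ 0.006  0.001 -0.   ] F [ 0.7  0.  -0. ]
captop 1575 [-3.  -0.9 63.7] [40.5 40.2 11. ] 66.72058898062481
tilt slopes [1.32921862e-02 1.02049508e-02 6.66738212e+01]
post 281 [ 24.9 -60.5  26.1] [ 38.4 -47.   61.7]
```

View pics/w20.png

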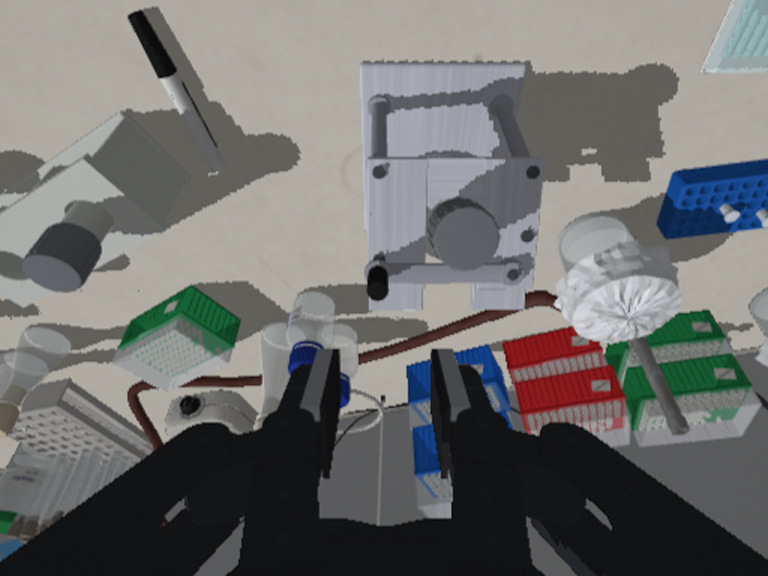

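View pics/d20.png

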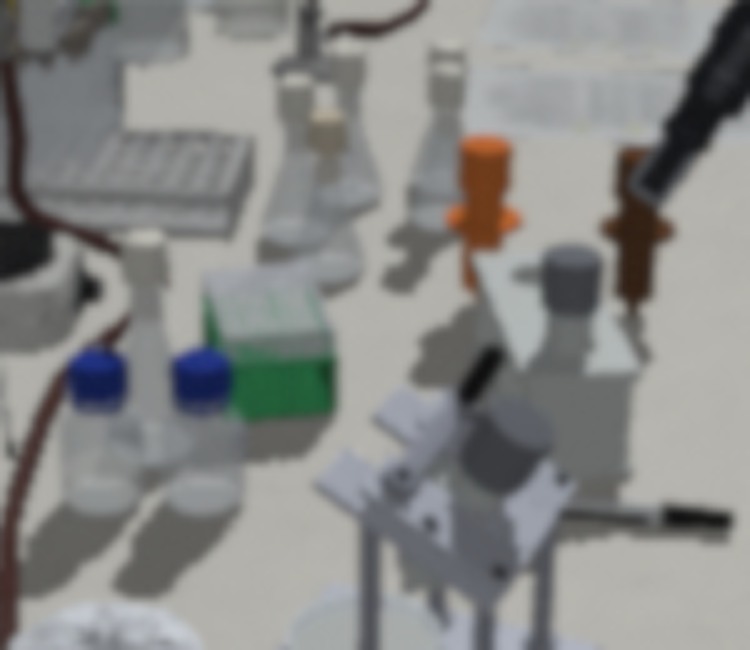

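View pics/s20.png

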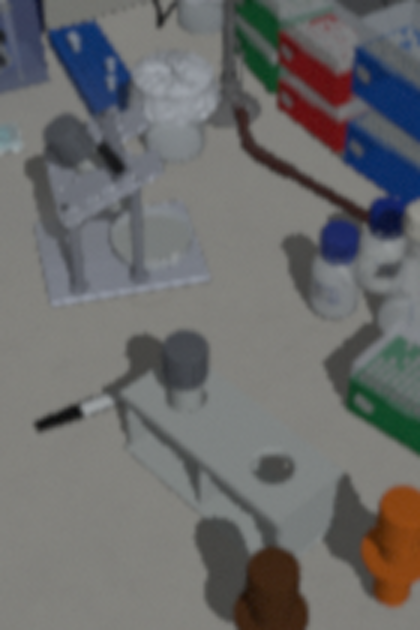

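```bash
python3 -c "
from h import *
print(arm.get_state()['wrist_force'],np.abs(arm.get_state()['qvel']).max())
print(arm.job_done())"
```

```text
[ 0.0494771  -0.3685669  -0.02870632] 0.020260420395507378
the job is handed in; nothing more can be done
None
```

I moved the flanged barrel from the rack into the sloping slot, seated it at the closed end and let go. I then pinched the keeper's post, swung the arm across the slot to its stop, released it and withdrew. The job was handed in at about 17.7 s of the 51 s allowed; no verdict was reported.

**Last checks, wrist camera in the slot frame:**
- **Barrel:** the cap top is 66.7 mm above the lower plate, against 66 expected for a seated flange. The axis is within about 0.02 rad of square. The middle works out at about x −2, y −1.5 mm, with calibration good to about 2 mm.
- **Keeper:** the post is at (32, −54) mm; fully shut is (34, −53). I felt the stop before releasing it.
- **Surroundings:** the plain tube is upright in the rack, and the bottles, flask and look-alikes appear unmoved. The gripper is clear, with about 0 N at the wrist.

**What disagreed or went wrong:**
- **Fingertips:** they appeared in the camera to end about 25 mm behind the stated TCP.
- **First pinch:** probably because of that, my first grip on the post was too high and slipped off. The keeper had already turned about 28 degrees by then. I gripped lower and finished the swing, with wrist forces of no more than about 16 N.

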